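Load the green-capped tube rack into the analyser's empty lane and latch it

TASK

Slide the rack of green-capped sample tubes along the empty lane, in under the reader bridge, until it is fully home against the stop at the lane's far end, then swing that lane's red-knobbed latch fully across behind the rack and let go. Keep the tubes upright, do not push against the bridge, and leave the other rack and labware where they are.

Things in the scene. Friction and masses are not known exactly. Their poses are not given: they have to be found in the camera images.
- rack_tab (a point): Centre of the grip tab of the loose green-capped rack in front of the lanes: an upright green plate at the rack's rear end, 24 mm long (x), 10 mm thick (y, pinch across it), top 20 mm above this point, free on both sides to 56 mm below; the tube block begins 30 mm ahead. Point 70 mm above the rack's underside, 12 mm ahead of its rear end. x points to the rack's nose, 122 mm ahead; z up.
- rack_mid (a point): Centre of the green-capped rack: 134 mm long (x), 22 mm wide (y), 100 mm high to the tops of its five tube caps, 0.14 to 0.28 kg, standing on its flat base. Point at half length, width and height (50 mm above the underside). Axes as rack_tab.
- lane_home (a point): Where rack_tab must be when the rack is fully home in the empty lane: on the lane's centre line, 70 mm above the deck. x along the lane, away from the robot; z up. The lane is a channel 26 mm wide between aluminium rails 20 mm high, which run from 32 mm behind this point to 122 mm ahead, where a steel stop meets the rack's nose. Its floor is the flat deck, level with where the rack stands.
- lane_mouth (a point): Mid-mouth of the empty lane's flared inlet, on the deck, 73 mm behind lane_home along the lane (axes as lane_home). The inlet narrows from 52 mm wide here to the 26 mm channel over 44 mm.
- latch_pivot (a point): Pivot of the empty lane's latch, a vertical axis beside the lane, 21 mm behind and 28 mm to the +y side of lane_home (axes of the lane). Point 28 mm above the deck, half-way up the latch bar.
- latch_knob (a point): Middle of the upright red knob on the latch bar: round, 14 mm diameter, top 17 mm above this point, bottom (the bar's top) 20 mm below it; 53 mm above the deck, 60 mm from the pivot. The bar, 12 mm wide, 23 to 33 mm above the deck, swings level over the rails and stays where it is left (light friction, 0.03 N m). A rack left short of home stands in its way.
- latch (a joint): Angle of the empty lane's latch (rad). 0: closed, against its limit, the bar straight across the lane (towards the lane's -y), 3 mm clear of a home rack's rear end. It grows as the latch opens, clockwise from above: at 1.57 the bar points to the lane's -x, at about 2.65 outwards to the +y side. It starts open, between 2.5 and 2.8.
- bridge: Reader bridge, a fixed cover over both lanes with a black fascia and clear top, 380 mm wide (y). Origin on the deck under the middle of its front edge; axes as the lane's. Fascia: front face at x = 0, lower edge 130 mm, top 190 mm above the deck. The face is 4 mm further along the lane than lane_home, so a gripper holding the tab at home must lean back 30 to 50 degrees to clear it.
- rack_b: The other, purple-capped rack, of the same shape, home and latched in the neighbouring lane 160 mm to one side; stays there. Origin at the centre of its underside.
- tip_box: Loose box of yellow pipette tips, 127 x 85 mm, 66 mm high, on the deck's right front. Origin at the centre of its underside.
- trough: Loose white open trough, 127 x 85 x 40 mm, on the deck's left front. Origin at the centre of its underside.
- plate_blue: Loose blue well plate, 127 x 85 x 33 mm, at the deck's right side. Origin at the centre of its underside.
- plate_grey: Loose grey well plate, 127 x 85 x 33 mm, at the deck's left side. Origin at the centre of its underside.
Mind the look-alikes: they are no part of the job. Leave any yellow look-alike of the part that bears rack_tab alone.

How it is judged:
On the way, in this order (a step that is already met when the one before it is completed fails the run):
1. the rack's nose is well into the lane, between the rails (x of rack_tab in the frame of lane_home above -0.11 m and y of rack_tab in the frame of lane_home between -0.01 and 0.01 m), for 0.05 s.
2. the rack is home against the stop, the latch not yet closed (x of rack_tab in the frame of lane_home above -0.006 m and y of rack_tab in the frame of lane_home between -0.005 and 0.005 m and angle between rack_mid's own z axis and vertical below 0.08 rad and value of joint latch above 1.2 rad), for 0.1 s.
At the end, for the whole second after the job is handed in: The green-capped rack stands upright in the empty lane (within 0.08 rad of vertical and 0.07 rad of the lane's line), its tab within 6 mm of home along the lane and 5 mm across, and the latch is closed behind it (within 0.12 rad of its limit) (x of rack_tab in the frame of lane_home between -0.006 and 0.004 m and y of rack_tab in the frame of lane_home between -0.005 and 0.005 m and angle between the x axis of rack_mid and the x axis of lane_home, either way round below 0.07 rad and angle between rack_mid's own z axis and vertical below 0.08 rad and value of joint latch below 0.12 rad); the robot touches nothing.
It fails at once if the green-capped rack is tipped by more than 0.4 rad (angle between rack_mid's own z axis and vertical above 0.4 rad).
It fails at once if something pushes against the reader bridge with more than 10 N (contact force between anything else and bridge above 10 N).
It fails at once if the other rack or labware is moved by more than 15 mm (distance of any of rack_b, tip_box, trough, plate_blue, plate_grey from where it was at the start of the episode above 0.015 m).
It also fails if it takes over 72 s, if anything falls off the work surface, if the arm or the gripper's body presses on something with over 40 N, if the wrist force passes 120 N, or if a joint passes its speed limit or range.

ROBOT

A 7-joint arm with a two-finger parallel gripper is mounted at the origin on the work surface. World frame = base frame: x ahead of the robot, y to its left, z up, the work surface at z = 0. Lengths are in m, angles in rad, forces in N, time in s.
With the tool pointing down it reaches from about 0.4 to 0.85 m from the base axis. Payload 4.5 kg.
Tool frame: the origin (TCP) lies on the centre line of the jaws, within the pads' length; the fingertips stand 11 mm ahead of it and the grasp point (between the pads) lies 8 mm behind it; z points along the fingers, x is the direction in which the jaws open and shut, and the axes are right-handed (so a half turn about z gives the same grasp; the last joint's range is limited). The gripper opens to 88 mm and grips with 3 to 60 N. Pads are 18 mm wide; open, the fingers measure 123 mm over their backs; the gripper's body (75 mm by 187 mm) begins 45 mm behind the grasp point.
Start: joints at [1.285, 0.689, -0.195, 1.565, 0.157, 0.902, -0.215], TCP at [0.197, -0.593, 0.22] pointing down, gripper open.
Joint ranges: [-3.01, 3.01], [-0.46, 2.08], [-1.47, 1.51], [0.13, 2.56], [-1, 4.14], [0.04, 2.09], [-2.66, 2.66]. Speed limits (rad/s): [2.57, 2.57, 3.14, 3.14, 3.14, 3.14, 3.14].

INTERFACE

Orientations are given as a unit quaternion [x, y, z, w].
In Python, from plant import r, vision, order, nets gives the robot as it stands.
- The arm moves only by the tool send_rows, never from a script. Its argument "series" is a list of rows, each an object with "delta_pos": the shift along the tool's x, y, z in cm, a list of three; "turn": the turn about the tool's z in degrees; "jaw": the closure, from 0 (fully open) to 1 (shut). In form: [{"delta_pos": [x, y, z], "turn": turn, "jaw": jaw}, ...]. A call has 1 to 8 rows; each row is the pose to reach, as a shift and turn from the pose commanded when the call began, along the tool's axes at that moment; what a row does not reach only later rows make up. A row lasts 1/12 s, in which the tool goes at most 41.7 mm and 7.16 degrees, less where a joint would pass 70% of its speed; a pose out of reach is approached as far as the arm can. A call with a gripper value outside its range is refused whole. The fingers move at their own pace and stop on an object; "force" is the grip in N (left out, the last holds). Time passes only in rows, so rows that repeat a pose let the fingers close. It gives the time, the measured TCP pose, the force and the opening at its end, in the units of the state.
- r.get_state(): the state, without advancing time (a new reading comes with each control period).
- vision.snapshot(name): name is "side" or "top" or "wrist"; returns the picture (480x640x3 uint8, blue, green, red); there is no depth.
- vision.camera_params(name): a dict with "intrinsics" (3x3 intrinsics, pixels), "extrinsics" (4x4, takes a point from world to camera coordinates). Camera axes: x right, y down, z forward; pixel columns grow to the right and rows downward; lengths in m; the calibration is good to about 2 mm. A picture is of the moment at which its call begins: read the wrist's pose just before it. camera_params takes no time and is no camera call; for the wrist camera it gives the pose at the moment of the call.
- order.finish_job(): hands the job in, once; it reports no verdict.
Trained networks look in the newest picture that a camera, given by its name, has taken for a name from the list of things; names that differ only in an ending like _2 or _b are one class to them, and where a whole thing is asked for, a point or a joint stands for the part that bears it (a point fixed in the world has none). Each returns a list of dicts, best first, with "score" (0 to 1); they miss things now and then, are a little off and sometimes report something else, mostly with a low value. They report only what shows in the picture. A call takes as long as a camera call. They do not tell look-alikes from the thing itself.
- nets.boxes_of(camera, label): "location" ([row, column] as shares, 0 to 1, of the picture: columns of its width, rows of its height, amid what is visible of it).
- nets.trace(camera, label): "region" (480x640 bool, what is visible of it) and "location" ([row, column] as shares, 0 to 1, of the picture: columns of its width, rows of its height, amid what is visible of it).
The state is a dict: "clock": time; "q": joint angles; "qd": joint speeds; "joint_torque": joint torques, N m; "tool_pos": TCP position; "eef_rot": TCP orientation; "contact_force": force on the tool from outside, world axes, zero at the start; "moment": the same for the moment, N m; "opening": opening from 0.0 (shut) to 1.0 (fully open).
Only numpy, scipy, OpenCV 4.12 (cv2) and the standard library are available. Lean on these libraries where they do the work, as an engineer would, in place of code of your own. Each camera call takes 0.05 s, during which the arm holds its last target.

## Working session

There is one attempt and no reset: what is moved stays moved. The work goes in short steps, Python scripts to look and compute and a tool call to move; the robot and the scene stay as the last step left them, time stands still between calls to the robot, and variables do not carry over. Pictures are saved under pics/ and viewed, and the job is handed in when it is done.

Besides the shell and the picture viewer there is one more tool, called after "Call:" as name(argument=value, ...), one argument or row to a line, values as JSON. send_rows: Moves the arm, as the interface text tells. Its arguments: {"type":"object","properties":{"series":{"type":"array"},"force":{"type":"number"}},"required":["series"]}

```bash
ls; mkdir -p pics
python3 - <<'E'
from plant import r, vision, order, nets
import cv2, numpy as np
s=r.get_state(); print({k:np.round(v,3).tolist() for k,v in s.items()})
for n in ["side","top"]:
    im=vision.snapshot(n); cv2.imwrite(f"pics/{n}0.png",im)
    c=vision.camera_params(n); print(n,np.round(c["intrinsics"],1).tolist(),np.round(c["extrinsics"],3).tolist())
    for l in ["rack_tab","rack_mid","latch_knob","latch","bridge","rack_b"]:
        print(n,l,[(round(d["score"],2),round(d["location"][1]*640),round(d["location"][0]*480)) for d in nets.boxes_of(n,l)])
E
```

```text
pics
{'clock': 0.0, 'q': [1.285, 0.69, -0.195, 1.566, 0.157, 0.903, -0.215], 'qd': [0.0, 0.001, -0.001, 0.001, -0.001, 0.0, -0.001], 'joint_torque': [0.0, -52.756, -1.266, -15.343, -0.053, 0.007, 0.0], 'tool_pos': [0.196, -0.593, 0.22], 'eef_rot': [0.811, -0.585, -0.001, -0.0], 'contact_force': [-0.31, -0.314, 0.123], 'moment': [0.033, -0.011, -0.003], 'opening': 0.998}
side [[596.7, 0.0, 321.1], [0.0, 596.7, 245.9], [0.0, 0.0, 1.0]] [[-0.996, -0.086, 0.02, 0.525], [-0.073, 0.671, -0.738, 0.088], [0.05, -0.737, -0.675, 1.224], [0.0, 0.0, 0.0, 1.0]]
side rack_tab [(0.93, 442, 188), (0.66, 332, 241)]
side rack_mid [(0.78, 442, 186), (0.7, 329, 241)]
side latch_knob [(0.62, 274, 211), (0.59, 279, 214)]
side latch [(0.48, 279, 219), (0.46, 207, 204)]
side bridge [(0.65, 206, 204)]
side rack_b [(0.89, 252, 244)]
top [[471.4, 0.0, 325.5], [0.0, 471.4, 235.1], [0.0, 0.0, 1.0]] [[-0.003, -1.0, -0.014, 0.043], [-0.986, 0.005, -0.168, 0.504], [0.168, 0.013, -0.986, 0.998], [0.0, 0.0, 0.0, 1.0]]
top rack_tab [(0.84, 356, 229), (0.72, 468, 344)]
top rack_mid [(0.76, 360, 232), (0.61, 470, 341)]
top latch_knob [(0.76, 388, 177)]
top latch [(0.48, 392, 176)]
top bridge [(0.77, 379, 98)]
top rack_b [(0.74, 342, 157), (0.47, 402, 171)]
```

View pics/side0.png

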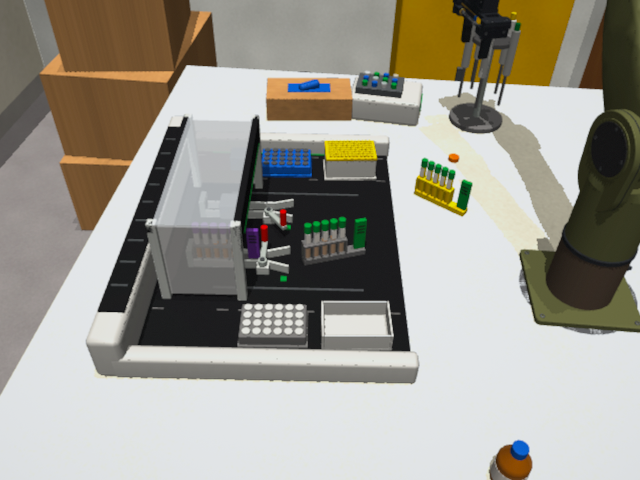

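View pics/top0.png

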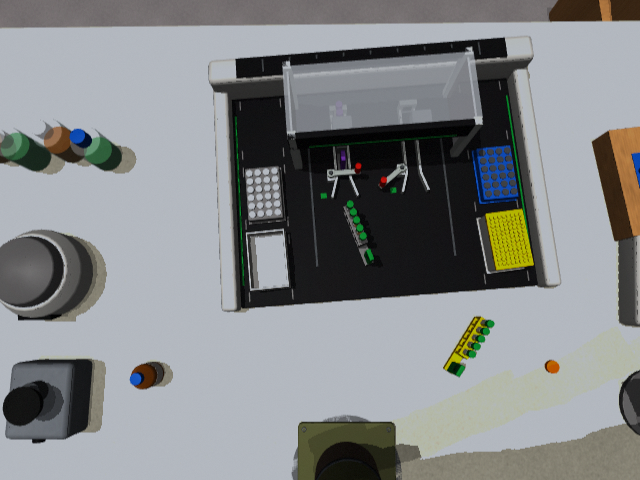

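Run:
```python
import cv2
a=cv2.imread("pics/top0.png"); cv2.imwrite("pics/topc.png",cv2.resize(a[60:260,280:480],None,fx=3,fy=3,interpolation=2)[:600])
a=cv2.imread("pics/side0.png"); cv2.imwrite("pics/sidec.png",cv2.resize(a[100:300,130:380],None,fx=3,fy=3,interpolation=2))
```

```text
(no output)
```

View pics/topc.png

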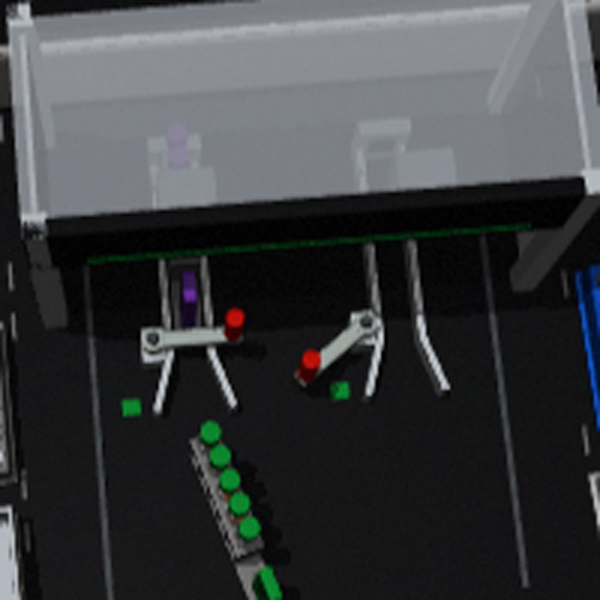

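View pics/sidec.png

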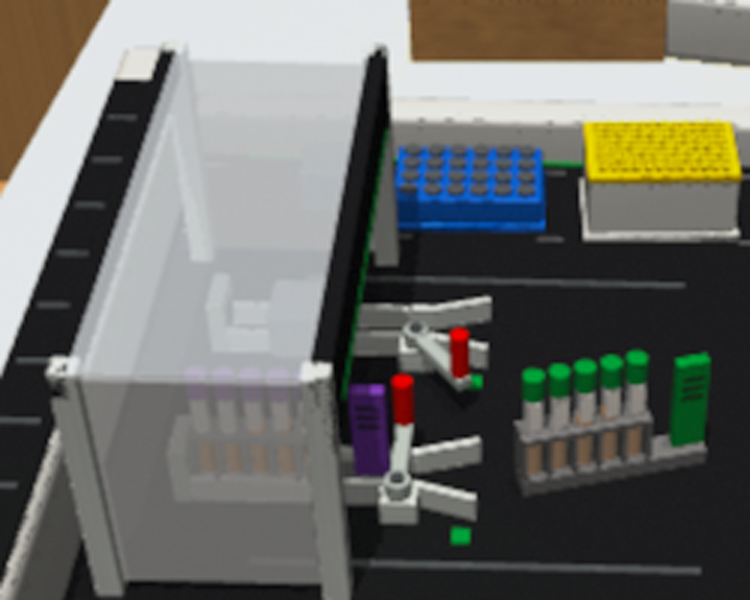

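The target is the grey-bodied, green-capped rack: top px (356,229), side px (332,241). The yellow-bodied one at top (468,344) and side (442,188), off the deck, is the look-alike. The empty lane is the right-hand one, with its open latch knob at top (383,181) and side (283,217).

```bash
cat > h.py <<'E'
import numpy as np, cv2
from plant import r, vision, order, nets
from scipy.spatial.transform import Rotation as R
from scipy.optimize import least_squares
def P(n):
    c=vision.camera_params(n); return np.array(c["intrinsics"]),np.array(c["extrinsics"])
def proj(p,K,T):
    p=np.atleast_2d(p); q=p@T[:3,:3].T+T[:3,3]; u=q@K.T; return u[:,:2]/u[:,2:]
def tri(obs): # list of (cam(K,T),uv)
    f=lambda x: np.concatenate([(proj(x,*c)[0]-uv) for c,uv in obs])
    s=least_squares(f,[0.55,0,0.05]); return s.x, np.abs(s.fun).max()
def onz(uv,z,K,T):
    d=T[:3,:3].T@np.linalg.inv(K)@np.array([uv[0],uv[1],1.]); o=-T[:3,:3].T@T[:3,3]
    return o+d*(z-o[2])/d[2]
E
python3 - <<'E'
from h import *
s=P("side");t=P("top")
# crops: top (x/3+280, y/3+60); side (x/3+130,y/3+100)
A=lambda x,y:(t,np.array([x/3+280,y/3+60])); B=lambda x,y:(s,np.array([x/3+130,y/3+100]))
for n,a,b in [("knobtop",(312,352),(460,331)),("knobtopB",(235,312),(402,377)),("pivot",(367,319),(414,328)),("pivotB",(153,338),(397,482)),
 ("tabtop",(268,572),(692,358)),("cap1",(210,432),(534,372)),("cap5",(249,527),(637,353)),("greensq",(340,390),(477,381)),("greensqB",(131,407),(460,535)),("railRend",(446,389),(490,298)),("railLend",(369,395),(487,345))]:
    p,e=tri([A(*a),B(*b)]); print(n,np.round(p,4),round(e,2))
E
```

```text
knobtop [ 0.6196 -0.0861  0.0841] 1.58
knobtopB [ 0.651  -0.0312  0.0846] 1.05
pivot [ 0.6589 -0.1327  0.0449] 0.52
pivotB [0.646  0.0282 0.0419] 0.6
tabtop [ 0.4567 -0.0496  0.1044] 1.95
cap1 [ 0.5569 -0.0111  0.114 ] 0.2
cap5 [ 0.4901 -0.0369  0.1149] 0.11
greensq [ 0.6114 -0.1151  0.0132] 1.04
greensqB [0.601  0.0453 0.0128] 0.23
railRend [ 0.6091 -0.1929  0.0303] 0.17
railLend [ 0.6043 -0.1345  0.0318] 0.21
```

```bash
cat >> h.py <<'E'
def st():
    s=r.get_state(); return np.array(s["tool_pos"]),R.from_quat(s["eef_rot"]),s
def rel(target,yawx=None):
    p,q,s=st(); d=q.inv().apply(np.array(target)-p)*100
    print("t",round(s["clock"],2),"pos",np.round(p,4),"zaxis",np.round(q.as_matrix()[:,2],3),"xang",round(np.degrees(np.arctan2(*q.as_matrix()[[1,0],0])),1),"delta cm",np.round(d,2))
E
python3 - <<'E'
from h import *
rel([0.50,-0.03,0.42])
K,T=P("wrist"); p,q,s=st()
o=-T[:3,:3].T@T[:3,3]; print("cam in tool",q.inv().apply(o-p), (T[:3,:3]@q.as_matrix()).round(3).tolist(),K.tolist())
im=vision.snapshot("wrist"); cv2.imwrite("pics/w0.png",im)
E
```

```text
t 0.7 pos [ 0.1965 -0.5933  0.2205] zaxis [ 0. -0. -1.] xang -71.7 delta cm [-43.93 -46.52 -19.96]
cam in tool [-0.0009428  -0.07274713 -0.16415838] [[1.0, 0.0, 0.001], [-0.0, 0.96, -0.281], [-0.001, 0.281, 0.96]] [[412.94166713385977, 0.0, 326.15352261250143], [0.0, 412.94166713385977, 247.55411064721682], [0.0, 0.0, 1.0]]
```

View pics/w0.png

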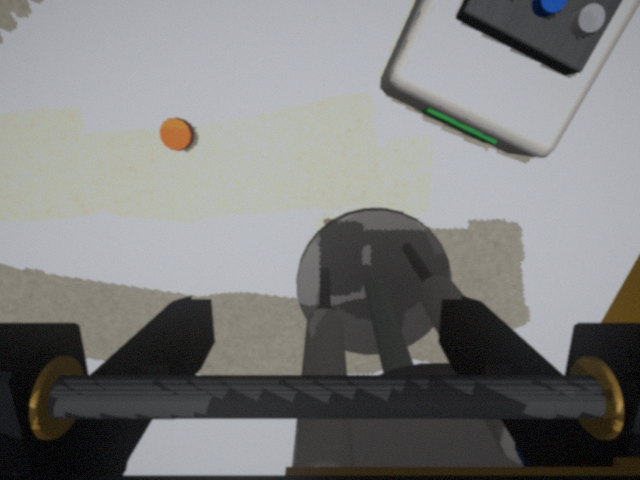

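Wrist view: the open jaws at the bottom, with only an orange puck at (177,134) and a device below, so there's nothing to collide with. I'll move up and over the deck.

Call:
send_rows(
  series=[
    {"delta_pos": [0,0,-4],"turn": 0,"jaw": 0},
    {"delta_pos": [-2,-2,-7],"turn": 0,"jaw": 0},
    {"delta_pos": [-5,-5,-9],"turn": 0,"jaw": 0},
    {"delta_pos": [-8,-8,-10],"turn": 0,"jaw": 0},
    {"delta_pos": [-11,-11,-11],"turn": 0,"jaw": 0},
    {"delta_pos": [-14,-14,-12],"turn": 0,"jaw": 0},
    {"delta_pos": [-17,-16.5,-12],"turn": 0,"jaw": 0},
    {"delta_pos": [-20,-19,-12],"turn": 0,"jaw": 0},
  ],
)

```text
clock: 1.42
tool_pos: [0.313, -0.3473, 0.3414]
eef_rot: [0.811, -0.586, 0.001, 0.0]
contact_force: [0.8, -0.3, -0.1]
opening: 1.004
```

Call:
send_rows(
  series=[
    {"delta_pos": [-3,-3,0],"turn": 0,"jaw": 0},
    {"delta_pos": [-6,-6,0],"turn": 0,"jaw": 0},
    {"delta_pos": [-9,-9,0],"turn": 0,"jaw": 0},
    {"delta_pos": [-12,-12,0],"turn": 0,"jaw": 0},
    {"delta_pos": [-15,-15,0],"turn": 0,"jaw": 0},
    {"delta_pos": [-18,-18,0],"turn": 0,"jaw": 0},
    {"delta_pos": [-21,-21,0],"turn": 0,"jaw": 0},
    {"delta_pos": [-24,-24,0],"turn": 0,"jaw": 0},
  ],
)

```text
clock: 2.08
tool_pos: [0.4622, -0.049, 0.3407]
eef_rot: [0.811, -0.586, 0.0, -0.0]
contact_force: [0.7, -0.4, -0.3]
opening: 1.002
```

Run:
```python
from h import *
rel([0.50,-0.03,0.42]); im=vision.snapshot("wrist"); cv2.imwrite("pics/w1.png",im); print(st()[2]["q"])
```

```text
t 2.08 pos [ 0.4622 -0.049   0.3407] zaxis [ 0.001 -0.    -1.   ] xang -71.7 delta cm [-0.61 -4.19 -7.93]
[ 0.26063855  0.34219477 -0.38159492  1.83584294  0.14248058  0.98464784
 -1.41698929]
```

View pics/w1.png

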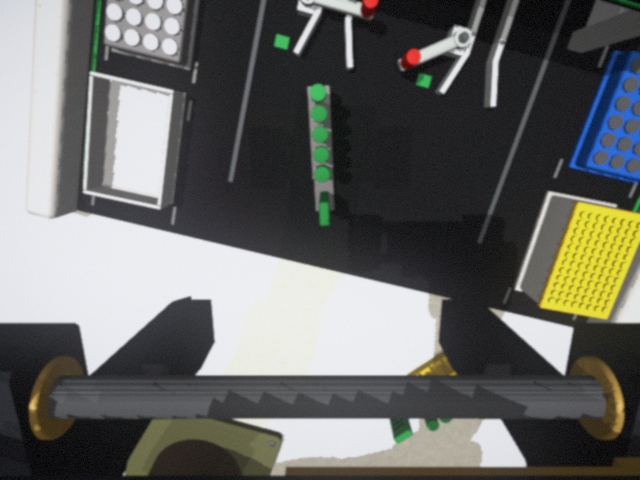

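Wrist view: the target rack has caps at (318,92) to (322,173) and its tab at (324,213); the empty lane's knob is at (412,57), its pivot at (461,38). I'll crop it closer.

Run:
```python
import cv2
a=cv2.imread("pics/w1.png"); cv2.imwrite("pics/w1a.png",cv2.resize(a[70:240,270:370],None,fx=3.5,fy=3.5,interpolation=2));cv2.imwrite("pics/w1b.png",cv2.resize(a[0:120,370:540],None,fx=4.5,fy=4.5,interpolation=2))
```

```text
(no output)
```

View pics/w1a.png

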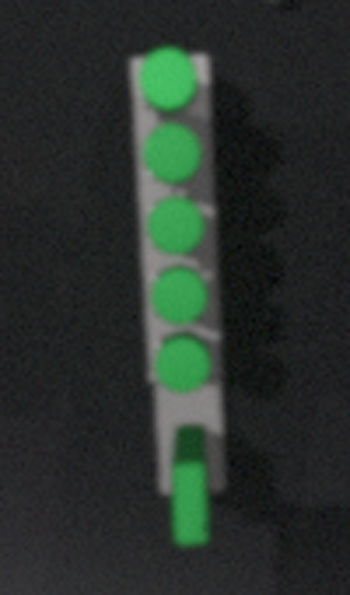

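View pics/w1b.png

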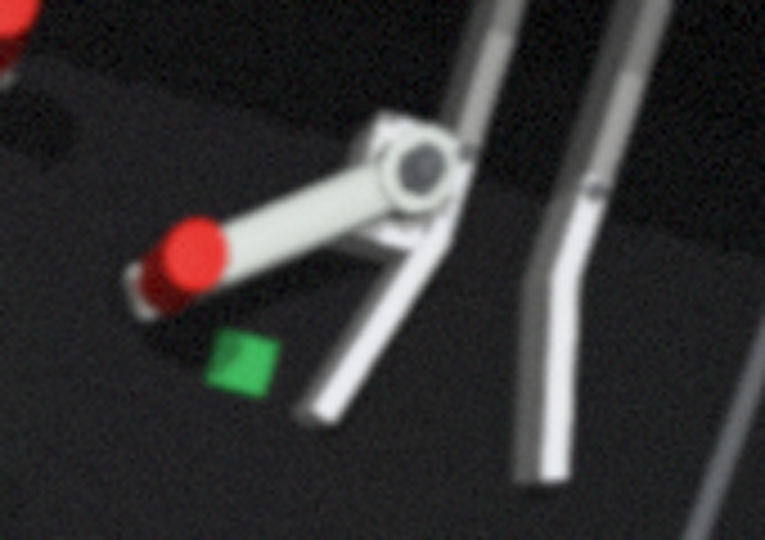

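Run:
```python
from h import *
w=P("wrist");t=P("top");s=P("side")
print("pose",st()[0])
b=lambda x,y:np.array([370+x/4.5,y/4.5]); a=lambda x,y:np.array([270+x/3.5,70+y/3.5])
T_=lambda x,y:(t,np.array([x/3+280,y/3+60])); S_=lambda x,y:(s,np.array([x/3+130,y/3+100]))
for n,W,tt,ss in [("cap1",a(168,80),(210,432),(534,372)),("cap5",a(183,363),(249,527),(637,353)),("knobtop",b(197,253),(312,352),(460,331)),("pivot",b(422,165),(367,319),(414,328)),("railL",b(330,412),(369,395),(487,345)),("railR",b(555,478),(446,389),(490,298)),("tabtop",a(190,504),(266,577),(692,358))]:
    p,e=tri([(w,W),T_(*tt),S_(*ss)]); print(n,p.round(4),round(e,1))
D=0.0135
for n,uv,z in [("cap1",a(168,80),.1),("cap5",a(183,363),.1),("tabtop",a(190,504),.09),("knobtop",b(197,253),.07),("sq",b(243,363),0),("railLend",b(330,412),.02),("railRend",b(555,478),.02),("Lk",b(435,240),.02),("Rk",b(567,275),.02),("Lfar",b(505,20),.02),("Rfar",b(645,20),.02),("pivottop",b(422,165),.034)]:
    print(n,onz(uv,D+z,*w).round(4))
```

```text
pose [ 0.46630269 -0.03868224  0.34121629]
cap1 [0.559  0.0015 0.1249] 6.0
cap5 [ 0.4937 -0.025   0.1224] 5.7
knobtop [ 0.6194 -0.0702  0.0961] 7.0
pivot [ 0.6596 -0.1154  0.0573] 7.0
railL [ 0.6081 -0.1203  0.0408] 5.8
railR [ 0.6127 -0.1785  0.0366] 5.9
tabtop [ 0.4571 -0.0393  0.1103] 4.4
cap1 [0.561  0.0042 0.1135]
cap5 [ 0.4946 -0.0226  0.1135]
tabtop [ 0.4569 -0.0374  0.1035]
knobtop [ 0.623  -0.0689  0.0835]
sq [ 0.6183 -0.0981  0.0135]
railLend [ 0.6116 -0.1185  0.0335]
railRend [ 0.6155 -0.1755  0.0335]
Lk [ 0.6541 -0.1266  0.0335]
Rk [ 0.6573 -0.1588  0.0335]
Lfar [ 0.701  -0.1226  0.0335]
Rfar [ 0.7112 -0.1525  0.0335]
pivottop [ 0.6637 -0.1141  0.0475]
```

The arm was still settling during that picture, so I'll retake it from rest.

Run:
```python
from h import *
vision.snapshot("top");w=P("wrist"); p0=st()[0]; im=vision.snapshot("wrist"); print(p0,st()[0]); cv2.imwrite("pics/w2.png",im); np.savez("w2.npz",K=w[0],T=w[1])
cv2.imwrite("pics/w2a.png",cv2.resize(im[70:240,270:370],None,fx=3.5,fy=3.5,interpolation=2));cv2.imwrite("pics/w2b.png",cv2.resize(im[0:120,370:540],None,fx=4.5,fy=4.5,interpolation=2))
```

```text
[ 0.46450134 -0.04275568  0.34094112] [ 0.46286148 -0.04696876  0.3405596 ]
```

View pics/w2a.png

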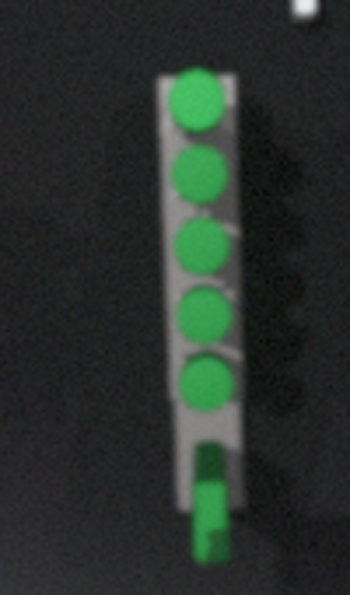

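View pics/w2b.png

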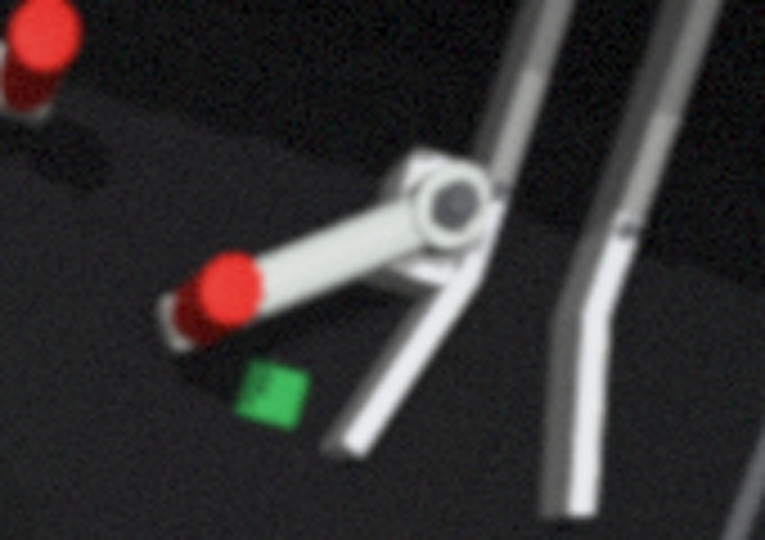

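Run:
```python
from h import *
f=np.load("w2.npz");w=(f["K"],f["T"]);t=P("top");s=P("side")
b=lambda x,y:np.array([370+x/4.5,y/4.5]); a=lambda x,y:np.array([270+x/3.5,70+y/3.5])
T_=lambda x,y:(t,np.array([x/3+280,y/3+60])); S_=lambda x,y:(s,np.array([x/3+130,y/3+100]))
for n,W,tt,ss in [("cap1",a(197,100),(210,432),(534,372)),("cap5",a(207,383),(249,527),(637,353)),("knobtop",b(231,289),(312,352),(460,331)),("pivot",b(456,203),(367,319),(414,328)),("railL",b(358,445),(369,395),(487,345)),("railR",b(584,515),(446,389),(490,298)),("tabtop",a(210,520),(266,577),(692,358))]:
    p,e=tri([(w,W),T_(*tt),S_(*ss)]); print(n,p.round(4),round(e,1))
D=0.0135
for n,uv,z in [("cap1",a(197,100),.1),("cap5",a(207,383),.1),("tabtop",a(210,522),.09),("knobtop",b(231,289),.07),("sq",b(273,394),0),("railLend",b(358,445),.02),("railRend",b(584,515),.02),("Lk",b(475,280),.02),("Rk",b(595,310),.02),("Lfar",b(550,30),.02),("Rfar",b(705,10),.02),("pivottop",b(456,203),.034)]:
    print(n,onz(uv,D+z,*w).round(4))
```

```text
cap1 [ 0.5565 -0.0094  0.1155] 0.8
cap5 [ 0.4898 -0.0353  0.1164] 0.8
knobtop [ 0.6167 -0.0832  0.0861] 2.6
pivot [ 0.6572 -0.1302  0.0463] 1.1
railL [ 0.6044 -0.1332  0.0326] 0.5
railR [ 0.6082 -0.1919  0.0308] 0.5
tabtop [ 0.4534 -0.0486  0.1061] 1.7
cap1 [ 0.5565 -0.0091  0.1135]
cap5 [ 0.4895 -0.0351  0.1135]
tabtop [ 0.4516 -0.0492  0.1035]
knobtop [ 0.6164 -0.0831  0.0835]
sq [ 0.6116 -0.1128  0.0135]
railLend [ 0.6044 -0.1327  0.0335]
railRend [ 0.6076 -0.1907  0.0335]
Lk [ 0.6468 -0.1438  0.0335]
Rk [ 0.65   -0.1731  0.0335]
Lfar [ 0.6998 -0.1379  0.0335]
Rfar [ 0.7148 -0.1692  0.0335]
pivottop [ 0.6565 -0.1294  0.0475]
```

Measurements agree: rack tab at (0.452, -0.049), yaw 0.37; lane_home about (0.680, -0.156), yaw 0.08; deck z about 0.0135. Moves can't tilt the tool directly, so I'll check high above the deck what happens at the edge of reach.

Call:
send_rows(
  series=[
    {"delta_pos": [0,0,-4],"turn": 0,"jaw": 0},
    {"delta_pos": [0,0,-8],"turn": 0,"jaw": 0},
    {"delta_pos": [0,0,-12],"turn": 0,"jaw": 0},
    {"delta_pos": [0,0,-16],"turn": 0,"jaw": 0},
    {"delta_pos": [0,0,-20],"turn": 0,"jaw": 0},
    {"delta_pos": [0,0,-24],"turn": 0,"jaw": 0},
    {"delta_pos": [0,0,-28],"turn": 0,"jaw": 0},
    {"delta_pos": [0,0,-32],"turn": 0,"jaw": 0},
  ],
)

```text
clock: 2.9
tool_pos: [0.4602, -0.0526, 0.6627]
eef_rot: [0.81, -0.587, 0.001, 0.0]
contact_force: [1.3, 1.1, -0.1]
opening: 0.999
```

Call:
send_rows(
  series=[
    {"delta_pos": [0,0,-4],"turn": 0,"jaw": 0},
    {"delta_pos": [0,0,-8],"turn": 0,"jaw": 0},
    {"delta_pos": [0,0,-12],"turn": 0,"jaw": 0},
    {"delta_pos": [0,0,-16],"turn": 0,"jaw": 0},
  ],
)

```text
clock: 3.23
tool_pos: [0.4582, -0.053, 0.7155]
eef_rot: [0.81, -0.587, 0.003, -0.002]
contact_force: [0.5, 0.1, -0.8]
opening: 0.998
```

Run:
```python
from h import *
rel([0.46,-0.04,0.34]); print(st()[2]["q"].round(3))
```

```text
t 3.23 pos [ 0.4582 -0.053   0.7155] zaxis [ 0.007 -0.001 -1.   ] xang -71.9 delta cm [-1.3  -0.33 37.55]
[-0.088  0.285  0.197  0.771 -0.063  2.082 -1.185]
```

Call:
send_rows(
  series=[
    {"delta_pos": [0,0,-4],"turn": 0,"jaw": 0},
    {"delta_pos": [0,0,-8],"turn": 0,"jaw": 0},
    {"delta_pos": [0,0,-12],"turn": 0,"jaw": 0},
    {"delta_pos": [0,0,-16],"turn": 0,"jaw": 0},
  ],
)

```text
clock: 3.57
tool_pos: [0.4376, -0.0494, 0.7363]
eef_rot: [0.81, -0.586, 0.02, -0.011]
contact_force: [-0.1, 0.1, -0.1]
opening: 1.002
```

Run:
```python
from h import *
rel([0.46,-0.04,0.34]); print(st()[2]["q"].round(3))
```

```text
t 3.57 pos [ 0.4376 -0.0494  0.7363] zaxis [ 0.045 -0.004 -0.999] xang -71.8 delta cm [-0.91 -0.78 39.68]
[-0.206  0.243  0.377  0.779 -0.106  2.089 -1.148]
```

Call:
send_rows(
  series=[
    {"delta_pos": [0,-4,-4],"turn": 0,"jaw": 0},
    {"delta_pos": [0,-8,-8],"turn": 0,"jaw": 0},
    {"delta_pos": [0,-12,-12],"turn": 0,"jaw": 0},
    {"delta_pos": [0,-16,-16],"turn": 0,"jaw": 0},
    {"delta_pos": [0,-20,-20],"turn": 0,"jaw": 0},
    {"delta_pos": [0,-24,-24],"turn": 0,"jaw": 0},
    {"delta_pos": [0,-28,-28],"turn": 0,"jaw": 0},
    {"delta_pos": [0,-32,-32],"turn": 0,"jaw": 0},
  ],
)

```text
clock: 4.23
tool_pos: [0.5262, 0.0035, 0.7219]
eef_rot: [0.809, -0.586, 0.035, -0.022]
contact_force: [0.2, 0.2, 0.2]
opening: 1.002
```

Run:
```python
from h import *
rel([0.46,-0.04,0.34]); print(st()[2]["q"].round(3))
```

```text
t 4.23 pos [0.5262 0.0035 0.7219] zaxis [ 0.082 -0.005 -0.997] xang -71.8 delta cm [ 0.92 10.55 37.53]
[-0.22   0.394  0.313  0.589 -0.137  2.089 -1.261]
```

Call:
send_rows(
  series=[
    {"delta_pos": [0,2,4],"turn": 0,"jaw": 0},
    {"delta_pos": [0,4,8],"turn": 0,"jaw": 0},
    {"delta_pos": [0,6,12],"turn": 0,"jaw": 0},
  ],
)

```text
clock: 4.48
tool_pos: [0.4914, -0.0113, 0.6278]
eef_rot: [0.81, -0.585, 0.036, -0.023]
contact_force: [1.2, 0.2, 0.7]
opening: 1.001
```

Run:
```python
from h import *
rel([0.46,-0.04,0.34]); print(st()[2]["q"].round(3))
```

```text
t 4.48 pos [ 0.4914 -0.0113  0.6278] zaxis [ 0.086 -0.005 -0.996] xang -71.8 delta cm [ 0.82  6.17 28.42]
[-0.287  0.224  0.309  1.144 -0.064  1.698 -1.252]
```

The tilt reached at the edge of reach persists, so I can lean the tool back for the final push. First I'll grasp the tab nearly upright, insert the rack partway and release. Then I'll tilt and push.

Run:
```python
from h import *
p,q,s=st(); z=q.as_matrix()[:,2]
g=np.array([0.452,-0.049,0.0785]); rel(g+0.008*z+[0,0,0.10]); rel(g+0.008*z)
```

```text
t 4.48 pos [ 0.4914 -0.0113  0.6278] zaxis [ 0.086 -0.005 -0.996] xang -71.8 delta cm [ 0.91  8.49 45.25]
t 4.48 pos [ 0.4914 -0.0113  0.6278] zaxis [ 0.086 -0.005 -0.996] xang -71.8 delta cm [ 0.59  9.29 55.21]
```

Call:
send_rows(
  series=[
    {"delta_pos": [0,1,4],"turn": -3,"jaw": 0},
    {"delta_pos": [0,2,8],"turn": -3,"jaw": 0},
    {"delta_pos": [0,3,12],"turn": -3,"jaw": 0},
    {"delta_pos": [0,4,16],"turn": -3,"jaw": 0},
    {"delta_pos": [0.3,5,20],"turn": -3,"jaw": 0},
    {"delta_pos": [0.5,6,24],"turn": -3,"jaw": 0},
    {"delta_pos": [0.7,6.5,28],"turn": -3,"jaw": 0},
    {"delta_pos": [0.9,7.5,32],"turn": -3,"jaw": 0},
  ],
)

```text
clock: 5.15
tool_pos: [0.4494, -0.0448, 0.3032]
eef_rot: [0.825, -0.564, 0.036, -0.022]
contact_force: [2.2, 0.2, -0.8]
opening: 0.999
```

Call:
send_rows(
  series=[
    {"delta_pos": [0,0.5,4],"turn": 0,"jaw": 0},
    {"delta_pos": [0,1,7],"turn": 0,"jaw": 0},
    {"delta_pos": [0,1,9],"turn": 0,"jaw": 0},
    {"delta_pos": [0,1,9],"turn": 0,"jaw": 0},
  ],
)

```text
clock: 5.48
tool_pos: [0.4448, -0.0488, 0.2107]
eef_rot: [0.825, -0.565, 0.032, -0.019]
contact_force: [0.0, 0.3, -0.2]
opening: 1.004
```

Run:
```python
from h import *
vision.snapshot("top");vision.snapshot("top");
w=P("wrist"); im=vision.snapshot("wrist"); cv2.imwrite("pics/w3.png",im); np.savez("w3.npz",K=w[0],T=w[1])
p,q,s=st(); z=q.as_matrix()[:,2]
g=np.array([0.452,-0.049,0.0785]); rel(g+0.008*z+[0,0,0.10]); rel(g+0.008*z)
```

```text
t 5.63 pos [ 0.448  -0.0491  0.2148] zaxis [ 0.084 -0.005 -0.996] xang -68.9 delta cm [ 0.01 -0.09  4.46]
t 5.63 pos [ 0.448  -0.0491  0.2148] zaxis [ 0.084 -0.005 -0.996] xang -68.9 delta cm [-0.34  0.68 14.42]
```

View pics/w3.png

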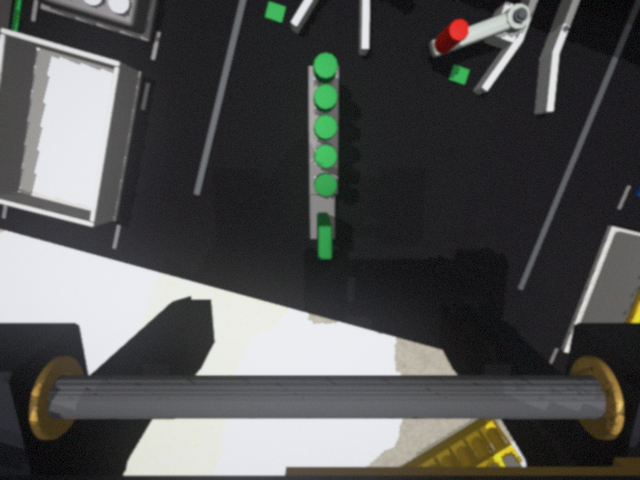

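The rack stands vertically in the picture, so yaw is aligned; its tab is at about (325,240).

Run:
```python
from h import *
f=np.load("w3.npz");w=(f["K"],f["T"]); im=cv2.imread("pics/w3.png")
cv2.imwrite("pics/w3a.png",cv2.resize(im[200:270,295:355],None,fx=8,fy=8,interpolation=2))
for uv in [(325,240),(325,226),(325,258)]: print(onz(uv,.1035,*w).round(4))
for uv in [(325,66),(325.5,185)]: print("cap",onz(uv,.1135,*w).round(4))
```

```text
[ 0.4536 -0.0486  0.1035]
[ 0.4627 -0.0451  0.1035]
[ 0.4417 -0.0532  0.1035]
cap [ 0.5563 -0.0087  0.1135]
cap [ 0.4892 -0.0349  0.1135]
```

View pics/w3a.png

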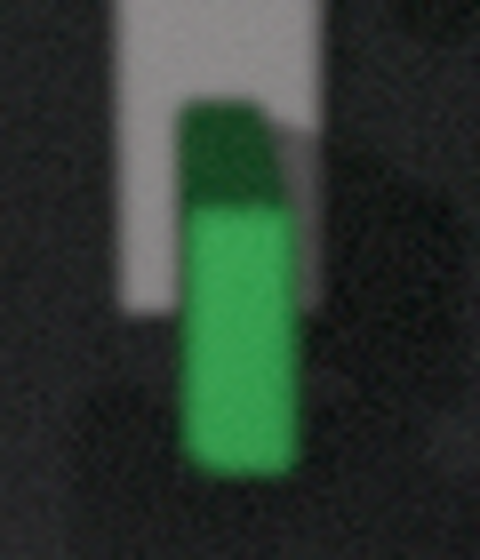

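Call:
send_rows(
  series=[
    {"delta_pos": [-0.1,0.2,4],"turn": 0,"jaw": 0},
    {"delta_pos": [-0.2,0.4,8],"turn": 0,"jaw": 0},
    {"delta_pos": [-0.3,0.5,11.5],"turn": 0,"jaw": 0},
    {"delta_pos": [-0.3,0.7,14.4],"turn": 0,"jaw": 0},
    {"delta_pos": [-0.3,0.7,14.4],"turn": 0,"jaw": 0},
    {"delta_pos": [-0.3,0.7,14.4],"turn": 0,"jaw": 0},
  ],
)

```text
clock: 6.13
tool_pos: [0.4542, -0.0493, 0.0712]
eef_rot: [0.825, -0.564, 0.034, -0.021]
contact_force: [0.1, 0.1, 1.1]
opening: 1.001
```

Run:
```python
from h import *
p,q,s=st(); z=q.as_matrix()[:,2]
rel(np.array([0.452,-0.049,0.0785])+0.008*z)
```

```text
t 6.13 pos [ 0.4542 -0.0493  0.0712] zaxis [ 0.081 -0.003 -0.997] xang -68.8 delta cm [-0.08  0.14  0.06]
```

Call:
send_rows(
  series=[
    {"delta_pos": [0,0.2,0],"turn": 0,"jaw": 1},
    {"delta_pos": [0,0.2,0],"turn": 0,"jaw": 1},
    {"delta_pos": [0,0.2,0],"turn": 0,"jaw": 1},
    {"delta_pos": [0,0.2,0],"turn": 0,"jaw": 1},
    {"delta_pos": [0,0.2,0],"turn": 0,"jaw": 1},
    {"delta_pos": [0,0.2,0],"turn": 0,"jaw": 1},
  ],
  force=20,
)

```text
clock: 6.63
tool_pos: [0.4515, -0.0502, 0.0718]
eef_rot: [0.825, -0.564, 0.035, -0.021]
contact_force: [-0.1, 0.4, 0.2]
opening: 0.571
```

Call:
send_rows(
  series=[
    {"delta_pos": [0,0,0],"turn": 0,"jaw": 1},
    {"delta_pos": [0,0,0],"turn": 0,"jaw": 1},
    {"delta_pos": [0,0,0],"turn": 0,"jaw": 1},
  ],
  force=20,
)

```text
clock: 6.88
tool_pos: [0.4509, -0.0503, 0.0714]
eef_rot: [0.825, -0.564, 0.034, -0.021]
contact_force: [0.5, 1.1, -0.2]
opening: 0.343
```

Run:
```python
from h import *
print(st()[2]["moment"])
im=vision.snapshot("side"); cv2.imwrite("pics/s1.png",cv2.resize(im[130:310,180:420],None,fx=3,fy=3))
im=vision.snapshot("wrist"); cv2.imwrite("pics/w4.png",im)
rel([0.452,-0.049,.0705])
```

```text
[ 0.06848848  0.04618089 -0.06703815]
t 6.98 pos [ 0.4509 -0.0503  0.0713] zaxis [ 0.079 -0.004 -0.997] xang -68.9 delta cm [-0.09 -0.15  0.09]
```

View pics/s1.png

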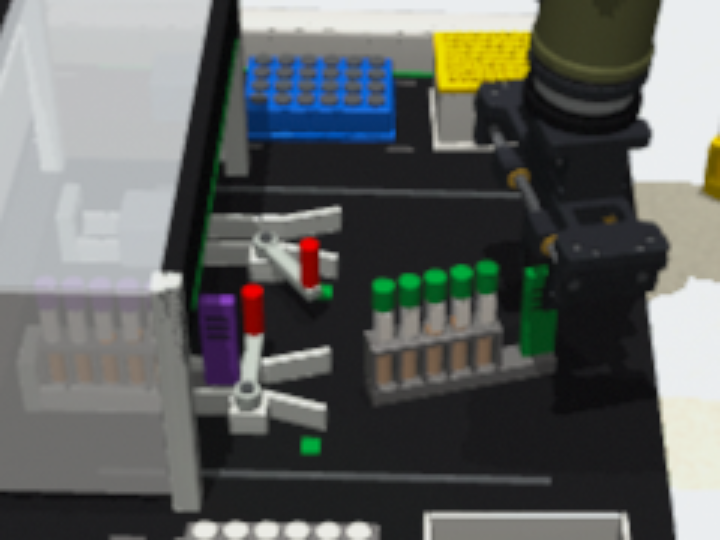

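View pics/w4.png

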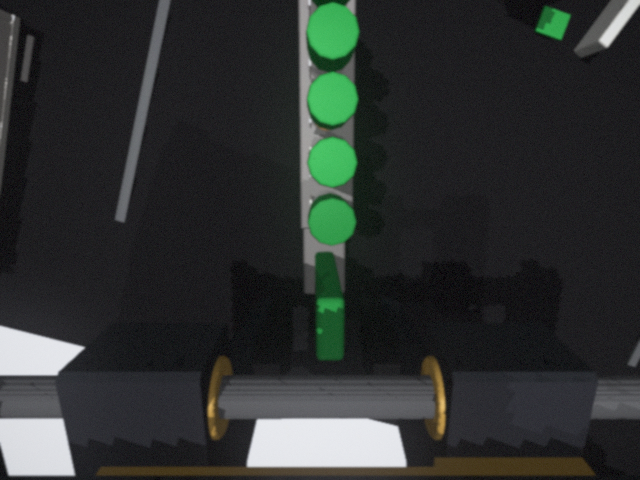

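Call:
send_rows(
  series=[
    {"delta_pos": [0,0,0],"turn": 0,"jaw": 1},
    {"delta_pos": [0,0,0],"turn": 0,"jaw": 1},
    {"delta_pos": [0,0,0],"turn": 0,"jaw": 1},
    {"delta_pos": [0,0,0],"turn": 0,"jaw": 1},
    {"delta_pos": [0,0,0],"turn": 0,"jaw": 1},
    {"delta_pos": [0,0,0],"turn": 0,"jaw": 1},
  ],
  force=20,
)

```text
clock: 7.48
tool_pos: [0.4508, -0.0501, 0.0714]
eef_rot: [0.825, -0.564, 0.034, -0.021]
contact_force: [-0.3, -0.1, 1.3]
opening: 0.11
```

Run:
```python
from h import *
im=vision.snapshot("side"); cv2.imwrite("pics/s2.png",cv2.resize(im[170:290,280:420],None,fx=5,fy=5))
rel([0.452,-0.049,.0705])
```

```text
t 7.53 pos [ 0.4508 -0.0501  0.0714] zaxis [ 0.079 -0.004 -0.997] xang -68.8 delta cm [-0.07 -0.15  0.1 ]
```

View pics/s2.png

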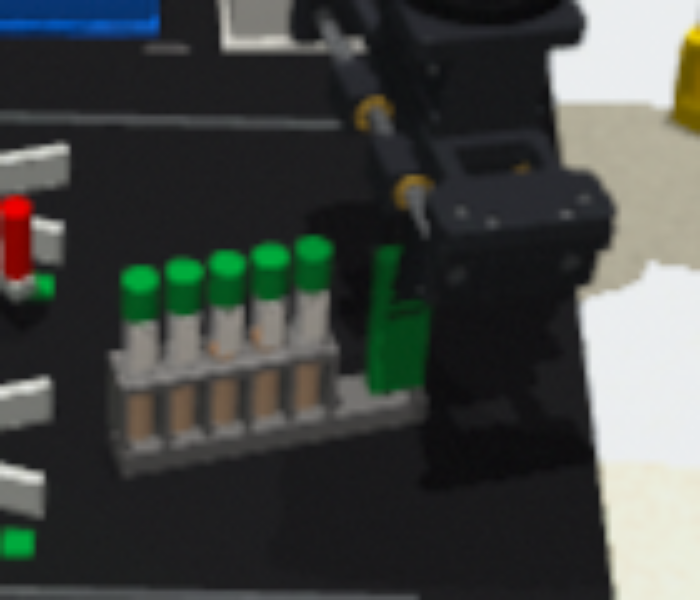

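Tab held (opening 0.11, about 9.7 mm). Next I'll line up with the lane.

```bash
cat >> h.py <<'E'
HOME=np.array([0.680,-0.1565]); YAW=0.08
def lane2w(x,y): return HOME+np.array([[np.cos(YAW),-np.sin(YAW)],[np.sin(YAW),np.cos(YAW)]])@np.array([x,y])
def w2lane(p): return np.array([[np.cos(YAW),np.sin(YAW)],[-np.sin(YAW),np.cos(YAW)]])@(np.array(p)[:2]-HOME)
E
python3 - <<'E'
from h import *
p=st()[0]
print(w2lane(p))
for x in (-.205,-.15): rel(list(lane2w(x,0))+[p[2]])
E
```

```text
[-0.21996229  0.12432841]
t 7.53 pos [ 0.4508 -0.0501  0.0714] zaxis [ 0.079 -0.004 -0.997] xang -68.8 delta cm [12.34  2.14  0.24]
t 7.53 pos [ 0.4508 -0.0501  0.0714] zaxis [ 0.079 -0.004 -0.997] xang -68.8 delta cm [13.9  -3.12  0.68]
```

Call:
send_rows(
  series=[
    {"delta_pos": [1.0,0.4,0],"turn": 2,"jaw": 1},
    {"delta_pos": [2.5,0.8,0],"turn": 4,"jaw": 1},
    {"delta_pos": [4,1.2,0],"turn": 6,"jaw": 1},
    {"delta_pos": [5.5,1.5,0],"turn": 8.5,"jaw": 1},
    {"delta_pos": [7.0,1.8,0.1],"turn": 11,"jaw": 1},
    {"delta_pos": [8.5,2.0,0.1],"turn": 13.5,"jaw": 1},
    {"delta_pos": [10,2.1,0.2],"turn": 15.5,"jaw": 1},
    {"delta_pos": [11.2,2.2,0.2],"turn": 16.6,"jaw": 1},
  ],
)

```text
clock: 8.2
tool_pos: [0.4697, -0.1638, 0.0715]
eef_rot: [0.733, -0.679, 0.029, -0.025]
contact_force: [0.7, -1.8, -2.0]
opening: 0.115
```

Call:
send_rows(
  series=[
    {"delta_pos": [1.1,0,0],"turn": 0,"jaw": 1},
    {"delta_pos": [1.1,0,0],"turn": 0,"jaw": 1},
    {"delta_pos": [1.1,0,0],"turn": 0,"jaw": 1},
    {"delta_pos": [1.1,0,0],"turn": 0,"jaw": 1},
  ],
)

```text
clock: 8.53
tool_pos: [0.4717, -0.1733, 0.0714]
eef_rot: [0.734, -0.677, 0.03, -0.026]
contact_force: [0.5, -0.5, -0.5]
opening: 0.11
```

Run:
```python
from h import *
w=P("wrist"); im=vision.snapshot("wrist"); cv2.imwrite("pics/w5.png",im); np.savez("w5.npz",K=w[0],T=w[1])
im=vision.snapshot("top"); cv2.imwrite("pics/t5.png",cv2.resize(im[60:290,290:470],None,fx=2.6,fy=2.6,interpolation=2))
p=st()[0]; print(w2lane(p)); rel(list(lane2w(-.205,0))+[.0714]); print(st()[2]["contact_force"])
```

```text
[-0.20890843  0.00050458]
t 8.63 pos [ 0.4717 -0.1727  0.0714] zaxis [ 0.079 -0.003 -0.997] xang -85.3 delta cm [ 0.05 -0.39  0.03]
[ 0.42571991  0.41890962 -1.01133963]
```

View pics/w5.png

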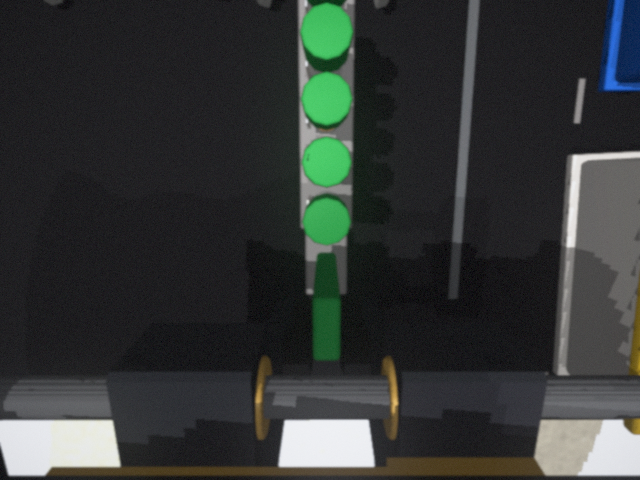

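View pics/t5.png

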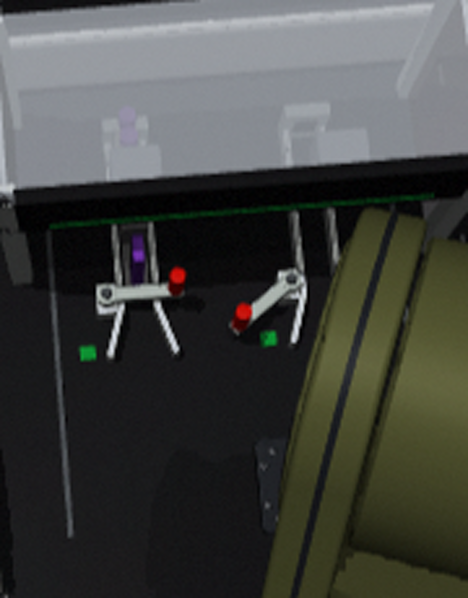

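Rack is straight in the grip, nose centred between the inlet tips at (265,0) and (380,0). Advancing into the lane.

Call:
send_rows(
  series=[
    {"delta_pos": [0.05,-1.2,0.1],"turn": 0,"jaw": 1},
    {"delta_pos": [0.05,-2.4,0.2],"turn": 0,"jaw": 1},
    {"delta_pos": [0.05,-3.6,0.3],"turn": 0,"jaw": 1},
    {"delta_pos": [0.05,-4.8,0.4],"turn": 0,"jaw": 1},
    {"delta_pos": [0.05,-6.0,0.5],"turn": 0,"jaw": 1},
    {"delta_pos": [0.05,-7.2,0.6],"turn": 0,"jaw": 1},
    {"delta_pos": [0.05,-8.4,0.65],"turn": 0,"jaw": 1},
    {"delta_pos": [0.05,-9.4,0.7],"turn": 0,"jaw": 1},
  ],
)

```text
clock: 9.3
tool_pos: [0.5664, -0.165, 0.0718]
eef_rot: [0.735, -0.677, 0.03, -0.026]
contact_force: [-0.2, -0.1, -1.8]
opening: 0.11
```

Run:
```python
from h import *
w=P("wrist"); im=vision.snapshot("wrist"); cv2.imwrite("pics/w6.png",im); np.savez("w6.npz",K=w[0],T=w[1])
p=st()[0]; print(w2lane(p)); rel(list(lane2w(-.05,0))+[.0714]); print(st()[2]["contact_force"],st()[2]["moment"])
```

```text
[-0.11132126  0.00087526]
t 9.35 pos [ 0.569  -0.1645  0.0719] zaxis [ 0.082 -0.003 -0.997] xang -85.2 delta cm [ 0.11 -6.11  0.55]
[ 3.2997678   0.9989892  -1.18206593] [0.08319256 0.04086739 0.01363545]
```

View pics/w6.png

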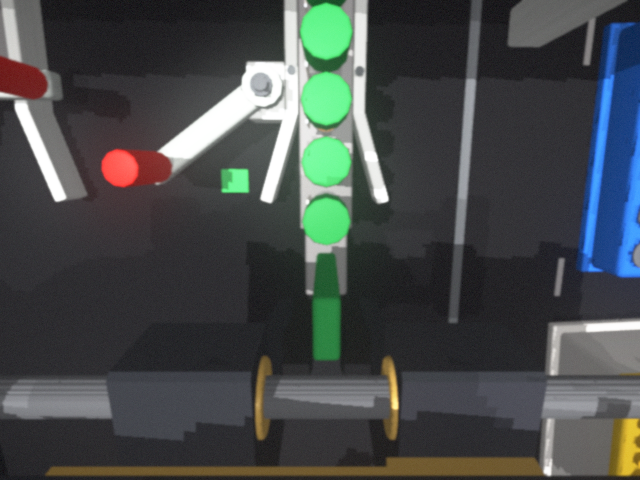

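The rack sits between the rails, parallel. I'll advance a bit further, then release before the fascia.

Call:
send_rows(
  series=[
    {"delta_pos": [0.1,-1.0,0.1],"turn": 0,"jaw": 1},
    {"delta_pos": [0.1,-2.0,0.2],"turn": 0,"jaw": 1},
    {"delta_pos": [0.1,-3.0,0.3],"turn": 0,"jaw": 1},
    {"delta_pos": [0.1,-4.0,0.4],"turn": 0,"jaw": 1},
    {"delta_pos": [0.1,-4.8,0.4],"turn": 0,"jaw": 1},
    {"delta_pos": [0.1,-5.5,0.5],"turn": 0,"jaw": 1},
    {"delta_pos": [0.1,-5.5,0.5],"turn": 0,"jaw": 1},
    {"delta_pos": [0.1,-5.5,0.5],"turn": 0,"jaw": 1},
  ],
)

```text
clock: 10.02
tool_pos: [0.6218, -0.1623, 0.0714]
eef_rot: [0.735, -0.677, 0.031, -0.026]
contact_force: [1.1, 1.9, 0.4]
opening: 0.112
```

Run:
```python
from h import *
w=P("wrist"); im=vision.snapshot("wrist"); cv2.imwrite("pics/w7.png",im); np.savez("w7.npz",K=w[0],T=w[1])
im=vision.snapshot("side"); cv2.imwrite("pics/s7.png",cv2.resize(im[130:310,180:420],None,fx=3,fy=3))
p=st()[0]; print(w2lane(p)); rel(list(lane2w(-.05,0))+[.0714]); print(st()[2]["contact_force"],st()[2]["moment"])
```

```text
[-0.05892279 -0.00124498]
t 10.12 pos [ 0.6214 -0.1624  0.0714] zaxis [ 0.08  -0.003 -0.997] xang -85.4 delta cm [-0.12 -0.89  0.07]
[1.19768586 1.35711907 0.84841707] [ 0.42258098 -0.13179578  0.03380599]
```

View pics/w7.png

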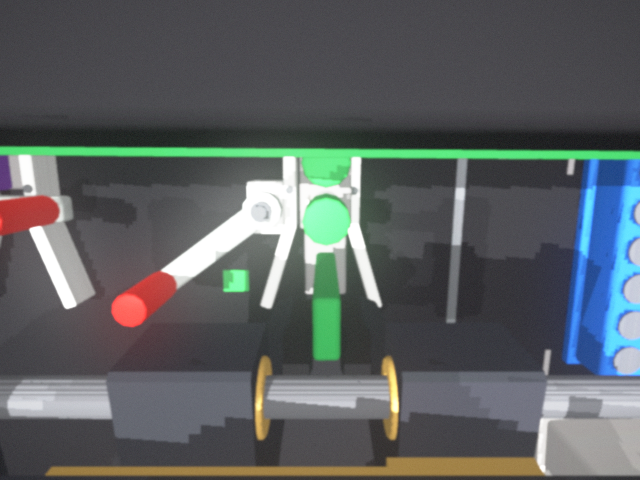

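View pics/s7.png

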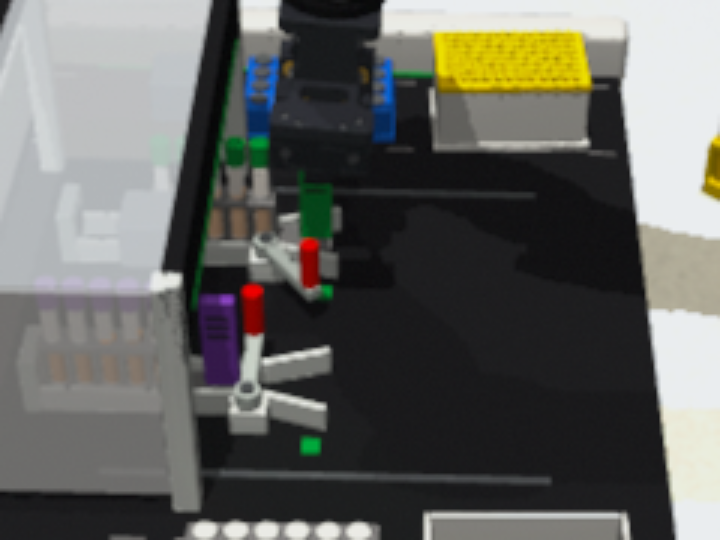

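Still clear of the fascia (green lower edge at row 152). Releasing with a partial opening and rising.

Call:
send_rows(
  series=[
    {"delta_pos": [0,0,0],"turn": 0,"jaw": 0.6},
    {"delta_pos": [0,0,0],"turn": 0,"jaw": 0.6},
    {"delta_pos": [0,0,0],"turn": 0,"jaw": 0.6},
    {"delta_pos": [0,0,0],"turn": 0,"jaw": 0.6},
  ],
)

```text
clock: 10.45
tool_pos: [0.6206, -0.1636, 0.0713]
eef_rot: [0.734, -0.678, 0.031, -0.025]
contact_force: [0.8, -0.3, -1.0]
opening: 0.39
```

Call:
send_rows(
  series=[
    {"delta_pos": [0,0,-1.5],"turn": 0,"jaw": 0.6},
    {"delta_pos": [0,0.5,-4],"turn": 0,"jaw": 0.6},
    {"delta_pos": [0,2.5,-7],"turn": 0,"jaw": 0.6},
    {"delta_pos": [0,5,-10],"turn": 0,"jaw": 0.6},
    {"delta_pos": [0,8,-13],"turn": 0,"jaw": 0.8},
    {"delta_pos": [-1,10,-16],"turn": 0,"jaw": 1},
    {"delta_pos": [-3,10,-19],"turn": 0,"jaw": 1},
    {"delta_pos": [-5,10,-22],"turn": 0,"jaw": 1},
  ],
)

```text
clock: 11.12
tool_pos: [0.4978, -0.1213, 0.2836]
eef_rot: [0.733, -0.679, 0.03, -0.025]
contact_force: [1.0, 0.9, 0.9]
opening: 0.122
```

Run:
```python
from h import *
w=P("wrist"); im=vision.snapshot("wrist"); cv2.imwrite("pics/w8.png",im); np.savez("w8.npz",K=w[0],T=w[1])
rel([0.5,0.04,.6]); print(st()[2]["q"].round(2))
```

```text
t 11.17 pos [ 0.5011 -0.1169  0.2878] zaxis [ 0.086 -0.001 -0.996] xang -85.3 delta cm [-15.4   -3.85 -31.12]
[-0.33  0.51  0.76  1.91 -0.52  0.83 -0.79]
```

View pics/w8.png

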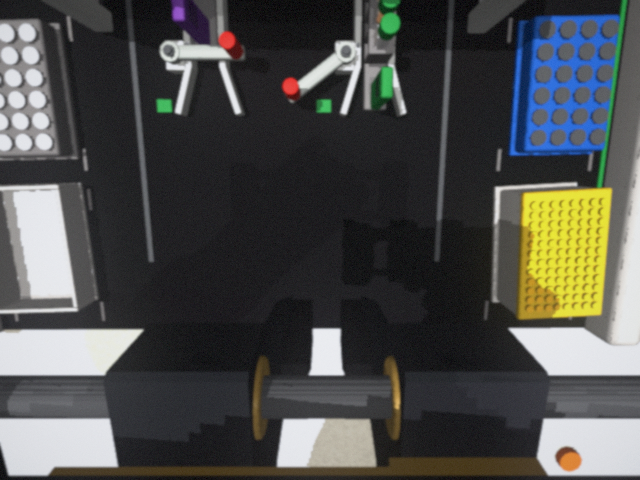

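Rack upright in the lane, tab at (386,85). Now rise to gain tilt.

Call:
send_rows(
  series=[
    {"delta_pos": [-2,0,-4],"turn": 0,"jaw": 1},
    {"delta_pos": [-4,0,-8],"turn": 0,"jaw": 1},
    {"delta_pos": [-6,0,-12],"turn": 0,"jaw": 1},
    {"delta_pos": [-8,0,-16],"turn": 0,"jaw": 1},
    {"delta_pos": [-10,0,-20],"turn": 0,"jaw": 1},
    {"delta_pos": [-12,0,-24],"turn": 0,"jaw": 1},
    {"delta_pos": [-14,0,-28],"turn": 0,"jaw": 1},
    {"delta_pos": [-15,0,-32],"turn": 0,"jaw": 1},
  ],
)

```text
clock: 11.83
tool_pos: [0.4637, 0.0254, 0.5816]
eef_rot: [0.735, -0.677, 0.03, -0.026]
contact_force: [2.2, 0.5, 0.6]
opening: 0.005
```

Call:
send_rows(
  series=[
    {"delta_pos": [0,0,-4],"turn": 0,"jaw": 1},
    {"delta_pos": [0,0,-8],"turn": 0,"jaw": 1},
    {"delta_pos": [0,0,-12],"turn": 0,"jaw": 1},
    {"delta_pos": [0,0,-16],"turn": 0,"jaw": 1},
    {"delta_pos": [0,0,-20],"turn": 0,"jaw": 1},
    {"delta_pos": [0,0,-24],"turn": 0,"jaw": 1},
    {"delta_pos": [0,0,-28],"turn": 0,"jaw": 1},
    {"delta_pos": [0,0,-32],"turn": 0,"jaw": 1},
  ],
)

```text
clock: 12.5
tool_pos: [0.4323, 0.0243, 0.7631]
eef_rot: [0.736, -0.675, 0.043, -0.04]
contact_force: [-0.3, 0.9, 0.8]
opening: 0.008
```

Run:
```python
from h import *
rel([0.5,0.04,.6]); print(st()[2]["q"].round(2))
```

```text
t 12.5 pos [0.4323 0.0243 0.7631] zaxis [ 0.118  0.001 -0.993] xang -85.1 delta cm [-1.13 -4.92 16.99]
[-0.44  0.21  0.45  0.74 -0.11  2.09 -1.54]
```

Call:
send_rows(
  series=[
    {"delta_pos": [0,0,-4],"turn": 0,"jaw": 1},
    {"delta_pos": [0,0,-8],"turn": 0,"jaw": 1},
    {"delta_pos": [0,0,-12],"turn": 0,"jaw": 1},
    {"delta_pos": [0,0,-16],"turn": 0,"jaw": 1},
    {"delta_pos": [0,0,-20],"turn": 0,"jaw": 1},
    {"delta_pos": [0,0,-24],"turn": 0,"jaw": 1},
    {"delta_pos": [0,0,-28],"turn": 0,"jaw": 1},
    {"delta_pos": [0,0,-32],"turn": 0,"jaw": 1},
  ],
)

```text
clock: 13.17
tool_pos: [0.3925, 0.0214, 0.781]
eef_rot: [0.733, -0.676, 0.056, -0.051]
contact_force: [-0.6, -0.1, -0.2]
opening: 0.002
```

Run:
```python
from h import *
rel([0.5,0.04,.6]); print(st()[2]["q"].round(2))
```

```text
t 13.17 pos [0.3925 0.0214 0.781 ] zaxis [ 0.151 -0.    -0.989] xang -85.4 delta cm [-1.22 -8.02 19.52]
[-0.66  0.13  0.67  0.79 -0.09  2.09 -1.55]
```

Call:
send_rows(
  series=[
    {"delta_pos": [0,-4,0],"turn": 0,"jaw": 1},
    {"delta_pos": [0,-8,0],"turn": 0,"jaw": 1},
    {"delta_pos": [0,-12,0],"turn": 0,"jaw": 1},
    {"delta_pos": [0,-16,0],"turn": 0,"jaw": 1},
    {"delta_pos": [0,-20,0],"turn": 0,"jaw": 1},
    {"delta_pos": [0,-24,0],"turn": 0,"jaw": 1},
    {"delta_pos": [0,-28,0],"turn": 0,"jaw": 1},
    {"delta_pos": [0,-32,0],"turn": 0,"jaw": 1},
  ],
)

```text
clock: 13.83
tool_pos: [0.5964, 0.0385, 0.7266]
eef_rot: [0.732, -0.675, 0.067, -0.063]
contact_force: [-0.3, 0.5, 0.7]
opening: 0.005
```

Run:
```python
from h import *
rel([0.5,0.04,.6]); print(st()[2]["q"].round(2))
```

```text
t 13.83 pos [0.5964 0.0385 0.7266] zaxis [ 0.183  0.001 -0.983] xang -85.4 delta cm [-1.09 11.75 10.68]
[-0.24  0.51  0.35  0.37 -0.21  2.09 -1.55]
```

Call:
send_rows(
  series=[
    {"delta_pos": [0,-2,-30],"turn": 0,"jaw": 1},
    {"delta_pos": [0,-2,-30],"turn": 0,"jaw": 1},
  ],
)

```text
clock: 14.0
tool_pos: [0.5651, 0.0373, 0.7523]
eef_rot: [0.731, -0.674, 0.076, -0.071]
contact_force: [-0.9, -0.1, 1.1]
opening: 0.002
```

Call:
send_rows(
  series=[
    {"delta_pos": [0,-2,-30],"turn": 0,"jaw": 1},
    {"delta_pos": [0,-2,-30],"turn": 0,"jaw": 1},
  ],
)

```text
clock: 14.17
tool_pos: [0.531, 0.0352, 0.7817]
eef_rot: [0.73, -0.672, 0.09, -0.086]
contact_force: [-0.1, -0.1, -0.2]
opening: 0.002
```

Run:
```python
from h import *
rel([0.5,0.04,.6]); print(st()[2]["q"].round(2))
```

```text
t 14.17 pos [0.531  0.0352 0.7817] zaxis [ 0.247  0.005 -0.969] xang -85.4 delta cm [-1.    7.44 16.84]
[-0.3   0.37  0.38  0.45 -0.17  2.09 -1.55]
```

Call:
send_rows(
  series=[
    {"delta_pos": [0,-4,-30],"turn": 0,"jaw": 1},
    {"delta_pos": [0,-4,-30],"turn": 0,"jaw": 1},
  ],
)

```text
clock: 14.33
tool_pos: [0.5043, 0.0339, 0.8034]
eef_rot: [0.728, -0.671, 0.101, -0.099]
contact_force: [-0.1, -1.1, 0.7]
opening: 0.004
```

Call:
send_rows(
  series=[
    {"delta_pos": [0,-6,-30],"turn": 0,"jaw": 1},
    {"delta_pos": [0,-6,-30],"turn": 0,"jaw": 1},
  ],
)

```text
clock: 14.5
tool_pos: [0.4828, 0.0331, 0.8222]
eef_rot: [0.726, -0.669, 0.113, -0.111]
contact_force: [0.0, 0.6, 0.1]
opening: 0.006
```

Call:
send_rows(
  series=[
    {"delta_pos": [0,-6,-30],"turn": 0,"jaw": 1},
    {"delta_pos": [0,-6,-30],"turn": 0,"jaw": 1},
  ],
)

```text
clock: 14.67
tool_pos: [0.4613, 0.0321, 0.8394]
eef_rot: [0.724, -0.667, 0.125, -0.123]
contact_force: [0.2, -0.1, 0.6]
opening: 0.004
```

Call:
send_rows(
  series=[
    {"delta_pos": [0,-6,-30],"turn": 0,"jaw": 1},
    {"delta_pos": [0,-6,-30],"turn": 0,"jaw": 1},
  ],
)

```text
clock: 14.83
tool_pos: [0.4397, 0.0311, 0.8558]
eef_rot: [0.722, -0.665, 0.136, -0.136]
contact_force: [0.2, 0.3, 0.4]
opening: 0.008
```

Call:
send_rows(
  series=[
    {"delta_pos": [0,-6,-30],"turn": 0,"jaw": 1},
    {"delta_pos": [0,-6,-30],"turn": 0,"jaw": 1},
  ],
)

```text
clock: 15.0
tool_pos: [0.4181, 0.0299, 0.8711]
eef_rot: [0.719, -0.663, 0.148, -0.148]
contact_force: [-0.7, 0.1, 0.9]
opening: 0.003
```

Call:
send_rows(
  series=[
    {"delta_pos": [0,-6,-30],"turn": 0,"jaw": 1},
    {"delta_pos": [0,-6,-30],"turn": 0,"jaw": 1},
  ],
)

```text
clock: 15.17
tool_pos: [0.3967, 0.0286, 0.8854]
eef_rot: [0.716, -0.66, 0.159, -0.16]
contact_force: [-0.4, 0.6, 0.0]
opening: 0.007
```

Run:
```python
from h import *
rel([0.5,0.04,.6]); print(st()[2]["q"].round(2), st()[1].as_matrix().round(3).tolist())
```

```text
t 15.17 pos [0.3967 0.0286 0.8854] zaxis [ 0.44   0.019 -0.898] xang -85.5 delta cm [-0.8   3.22 30.19]
[-0.84  0.1   0.87  0.53 -0.12  2.09 -1.56] [[0.078, -0.895, 0.44], [-0.997, -0.077, 0.019], [0.017, -0.44, -0.898]]
```

Call:
send_rows(
  series=[
    {"delta_pos": [0,-12,-26],"turn": 0,"jaw": 1},
    {"delta_pos": [0,-12,-26],"turn": 0,"jaw": 1},
  ],
)

```text
clock: 15.33
tool_pos: [0.3918, 0.0291, 0.8985]
eef_rot: [0.714, -0.657, 0.171, -0.174]
contact_force: [0.3, -0.3, 0.4]
opening: 0.004
```

Call:
send_rows(
  series=[
    {"delta_pos": [0,-12,-26],"turn": 0,"jaw": 1},
    {"delta_pos": [0,-12,-26],"turn": 0,"jaw": 1},
  ],
)

```text
clock: 15.5
tool_pos: [0.3855, 0.0293, 0.911]
eef_rot: [0.71, -0.654, 0.183, -0.186]
contact_force: [-0.5, 0.3, -0.4]
opening: 0.004
```

Call:
send_rows(
  series=[
    {"delta_pos": [0,-12,-26],"turn": 0,"jaw": 1},
    {"delta_pos": [0,-12,-26],"turn": 0,"jaw": 1},
  ],
)

```text
clock: 15.67
tool_pos: [0.3772, 0.029, 0.9237]
eef_rot: [0.707, -0.651, 0.195, -0.198]
contact_force: [-0.2, 0.6, 0.9]
opening: 0.004
```

Run:
```python
from h import *
p,q,s=st(); z=q.as_matrix()[:,2]
rel(list(lane2w(-.17,0))+[.16]);rel(list(lane2w(-.17,0))+[.07]); print(st()[2]["q"].round(2), st()[1].as_matrix().round(3).tolist())
```

```text
t 15.67 pos [0.3772 0.029  0.9237] zaxis [ 0.533  0.026 -0.846] xang -85.5 delta cm [19.53 31.01 71.16]
t 15.67 pos [0.3772 0.029  0.9237] zaxis [ 0.533  0.026 -0.846] xang -85.5 delta cm [19.37 35.81 78.77]
[-1.18  0.07  1.21  0.46 -0.11  2.09 -1.57] [[0.078, -0.842, 0.533], [-0.997, -0.075, 0.026], [0.018, -0.534, -0.846]]
```

Call:
send_rows(
  series=[
    {"delta_pos": [0.85,1.35,3.1],"turn": 0,"jaw": 1},
    {"delta_pos": [1.7,2.7,6.2],"turn": 0,"jaw": 1},
    {"delta_pos": [2.55,4.05,9.3],"turn": 0,"jaw": 1},
    {"delta_pos": [3.4,5.4,12.4],"turn": 0,"jaw": 1},
    {"delta_pos": [4.25,6.75,15.5],"turn": 0,"jaw": 1},
    {"delta_pos": [5.1,8.1,18.6],"turn": 0,"jaw": 1},
    {"delta_pos": [5.95,9.45,21.7],"turn": 0,"jaw": 1},
    {"delta_pos": [6.8,10.8,24.8],"turn": 0,"jaw": 1},
  ],
)

```text
clock: 16.33
tool_pos: [0.4213, -0.0378, 0.6649]
eef_rot: [0.708, -0.65, 0.193, -0.197]
contact_force: [1.3, 0.1, 0.5]
opening: 0.005
```

Call:
send_rows(
  series=[
    {"delta_pos": [0.85,1.35,3.1],"turn": 0,"jaw": 1},
    {"delta_pos": [1.7,2.7,6.2],"turn": 0,"jaw": 1},
    {"delta_pos": [2.55,4.05,9.3],"turn": 0,"jaw": 1},
    {"delta_pos": [3.4,5.4,12.4],"turn": 0,"jaw": 1},
    {"delta_pos": [4.25,6.75,15.5],"turn": 0,"jaw": 1},
    {"delta_pos": [5.1,8.1,18.6],"turn": 0,"jaw": 1},
    {"delta_pos": [5.95,9.45,21.7],"turn": 0,"jaw": 1},
    {"delta_pos": [6.8,10.8,24.8],"turn": 0,"jaw": 1},
  ],
)

```text
clock: 17.0
tool_pos: [0.4668, -0.1072, 0.3994]
eef_rot: [0.707, -0.651, 0.193, -0.197]
contact_force: [1.7, -1.5, -0.2]
opening: 0.002
```

Run:
```python
from h import *
rel(list(lane2w(-.17,0))+[.16]); print(st()[2]["q"].round(2))
im=vision.snapshot("side"); cv2.imwrite("pics/s9.png",im)
im=vision.snapshot("wrist"); cv2.imwrite("pics/w9.png",im)
```

```text
t 17.0 pos [ 0.4668 -0.1072  0.3994] zaxis [ 0.53   0.027 -0.847] xang -85.5 delta cm [ 6.21  9.48 22.44]
[-1.5  -0.4   1.31  2.22  0.81  0.58 -2.18]
```

View pics/s9.png

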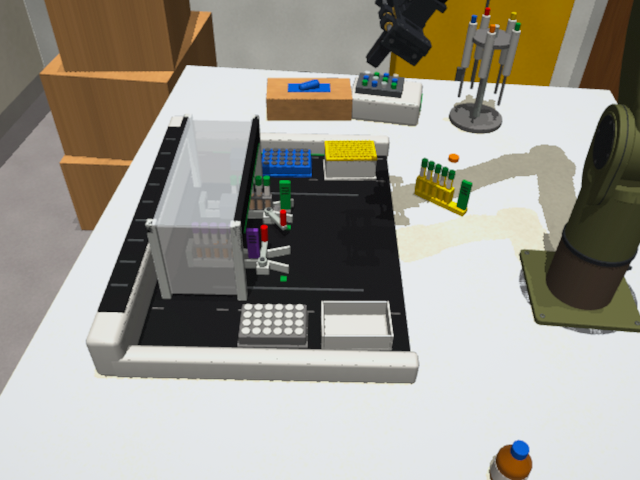

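View pics/w9.png

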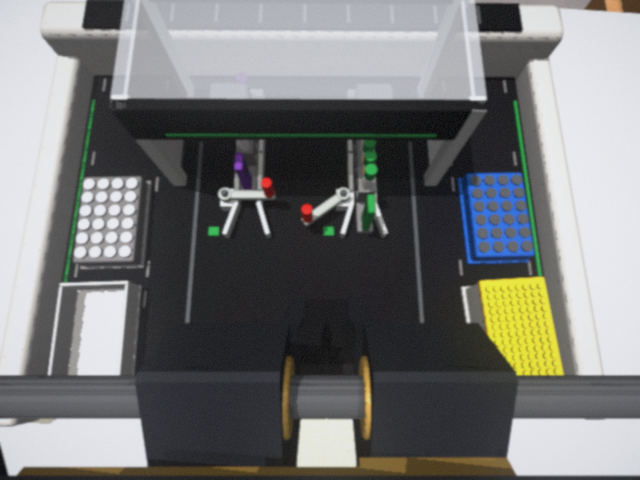

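View is clear: rack upright in the lane, everything else in place. The elbow config is near joint 2's limit, so I'll move forward while descending.

Run:
```python
from h import *
rel(list(lane2w(-.12,0))+[.22]);
```

```text
t 17.1 pos [ 0.4633 -0.1106  0.3953] zaxis [ 0.52   0.022 -0.854] xang -85.9 delta cm [ 5.91  1.25 19.89]
```

Call:
send_rows(
  series=[
    {"delta_pos": [1,0,2.5],"turn": 0,"jaw": 1},
    {"delta_pos": [2,0.2,5],"turn": 0,"jaw": 1},
    {"delta_pos": [3,0.4,8],"turn": 0,"jaw": 1},
    {"delta_pos": [4,0.6,11],"turn": 0,"jaw": 1},
    {"delta_pos": [5,0.8,14],"turn": 0,"jaw": 1},
    {"delta_pos": [6,1,17],"turn": 0,"jaw": 1},
    {"delta_pos": [6,1.2,19.8],"turn": 0,"jaw": 1},
  ],
)

```text
clock: 17.68
tool_pos: [0.475, -0.1245, 0.3508]
eef_rot: [0.705, -0.652, 0.2, -0.196]
contact_force: [0.6, 0.4, 0.0]
opening: 0.005
```

Run:
```python
from h import *
vision.snapshot("side")
w=P("wrist"); im=vision.snapshot("wrist"); cv2.imwrite("pics/w10.png",im); np.savez("w10.npz",K=w[0],T=w[1])
rel(list(lane2w(-.12,0))+[.06]); print(st()[2]["q"].round(2))
```

```text
t 17.78 pos [ 0.4745 -0.1242  0.3502] zaxis [ 0.535  0.016 -0.844] xang -85.9 delta cm [ 4.01  8.61 29.04]
[-1.67 -0.46  1.51  2.3   1.12  0.51 -2.44]
```

View pics/w10.png

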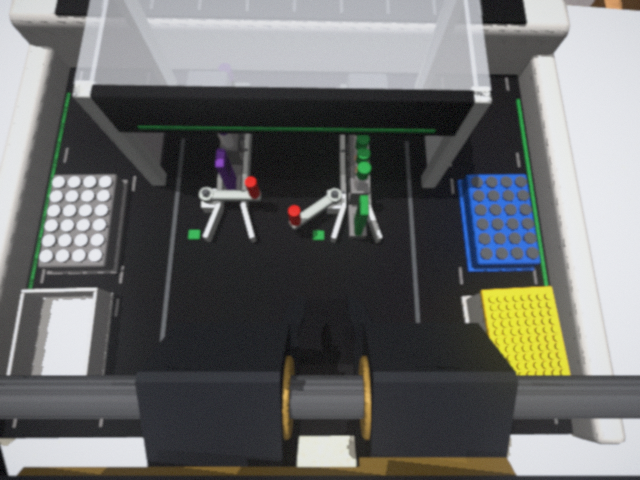

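Joints 2 and 3 are at their limits because the elbow drifted sideways. I'll stretch forward and up to bring it back.

Run:
```python
from h import *
rel([.55,-.08,.50]); rel([.75,-.05,.5])
```

```text
t 17.78 pos [ 0.4745 -0.1242  0.3502] zaxis [ 0.535  0.016 -0.844] xang -85.9 delta cm [ -3.46 -14.7   -8.54]
t 17.78 pos [ 0.4745 -0.1242  0.3502] zaxis [ 0.535  0.016 -0.844] xang -85.9 delta cm [ -5.02 -31.76   2.22]
```

Call:
send_rows(
  series=[
    {"delta_pos": [-0.8,-3,-2.2],"turn": 0,"jaw": 1},
    {"delta_pos": [-1.6,-6,-4.4],"turn": 0,"jaw": 1},
    {"delta_pos": [-2.4,-9,-6],"turn": 0,"jaw": 1},
    {"delta_pos": [-3,-12,-7.5],"turn": 0,"jaw": 1},
    {"delta_pos": [-3.4,-14.7,-8.5],"turn": 0,"jaw": 1},
    {"delta_pos": [-3.8,-18,-7],"turn": 0,"jaw": 1},
    {"delta_pos": [-4,-21,-5.5],"turn": 0,"jaw": 1},
    {"delta_pos": [-4.2,-24,-3.5],"turn": 0,"jaw": 1},
  ],
)

```text
clock: 18.45
tool_pos: [0.6178, -0.0552, 0.5256]
eef_rot: [0.704, -0.647, 0.208, -0.203]
contact_force: [-0.6, -0.2, 0.3]
opening: 0.004
```

Call:
send_rows(
  series=[
    {"delta_pos": [-0.3,-3,1.9],"turn": 0,"jaw": 1},
    {"delta_pos": [-0.6,-6,3.8],"turn": 0,"jaw": 1},
    {"delta_pos": [-1,-8,5],"turn": 0,"jaw": 1},
  ],
)

```text
clock: 18.7
tool_pos: [0.6311, -0.0402, 0.5456]
eef_rot: [0.701, -0.648, 0.216, -0.205]
contact_force: [-0.6, -0.3, 1.1]
opening: 0.003
```

Run:
```python
from h import *
rel([.75,-.05,.5]); print(st()[2]["q"].round(2))
```

```text
t 18.7 pos [ 0.6311 -0.0402  0.5456] zaxis [ 0.569  0.008 -0.823] xang -86.2 delta cm [ 1.61 -7.09 10.5 ]
[-2.06 -0.46  1.51  1.64  0.82  1.04 -2.17]
```

The arm is on the wrong elbow branch (q2 < 0). I'll go back up to the pose where it switched, then come out forward on the right branch.

Run:
```python
from h import *
rel([.45,.0,.75]); rel([.38,.03,.90])
```

```text
t 18.7 pos [ 0.6311 -0.0402  0.5456] zaxis [ 0.569  0.008 -0.823] xang -86.2 delta cm [ -4.48   2.95 -27.08]
t 18.7 pos [ 0.6311 -0.0402  0.5456] zaxis [ 0.569  0.008 -0.823] xang -86.2 delta cm [ -7.39  -0.06 -43.38]
```

Call:
send_rows(
  series=[
    {"delta_pos": [-0.6,0.4,-3.8],"turn": 0,"jaw": 1},
    {"delta_pos": [-1.2,0.8,-7.6],"turn": 0,"jaw": 1},
    {"delta_pos": [-1.8,1.2,-11.4],"turn": 0,"jaw": 1},
    {"delta_pos": [-2.4,1.6,-15.2],"turn": 0,"jaw": 1},
    {"delta_pos": [-3,2,-19],"turn": 0,"jaw": 1},
    {"delta_pos": [-3.6,2.4,-22.8],"turn": 0,"jaw": 1},
    {"delta_pos": [-4.2,2.6,-26.6],"turn": 0,"jaw": 1},
    {"delta_pos": [-4.8,2.0,-30],"turn": 0,"jaw": 1},
  ],
)

```text
clock: 19.37
tool_pos: [0.4387, 0.0025, 0.7797]
eef_rot: [0.701, -0.649, 0.215, -0.205]
contact_force: [1.0, 0.2, 2.0]
opening: 0.003
```

Run:
```python
from h import *
rel([.38,.03,.90]); print(st()[2]["q"].round(2))
```

```text
t 19.37 pos [0.4387 0.0025 0.7797] zaxis [ 0.567  0.008 -0.823] xang -86.2 delta cm [ -2.69  -2.2  -13.21]
[-1.43 -0.29  0.66  1.24  0.57  1.62 -2.06]
```

Call:
send_rows(
  series=[
    {"delta_pos": [-0.7,-0.6,-3.5],"turn": 0,"jaw": 1},
    {"delta_pos": [-1.4,-1.2,-7],"turn": 0,"jaw": 1},
    {"delta_pos": [-2,-2,-10.5],"turn": 0,"jaw": 1},
    {"delta_pos": [-2.6,-2.5,-13.5],"turn": 0,"jaw": 1},
  ],
)

```text
clock: 19.7
tool_pos: [0.3816, 0.0298, 0.9046]
eef_rot: [0.701, -0.648, 0.216, -0.206]
contact_force: [1.2, 0.4, 1.3]
opening: 0.003
```

Run:
```python
from h import *
rel([.38,.03,.90]); rel([.62,.03,.80]); print(st()[2]["q"].round(2))
```

```text
t 19.7 pos [0.3816 0.0298 0.9046] zaxis [ 0.569  0.009 -0.822] xang -86.2 delta cm [-0.05  0.39  0.29]
t 19.7 pos [0.3816 0.0298 0.9046] zaxis [ 0.569  0.009 -0.822] xang -86.2 delta cm [  1.21 -13.6   22.16]
[-1.44 -0.12  0.69  0.69  0.51  2.   -1.88]
```

Call:
send_rows(
  series=[
    {"delta_pos": [-4,0,0],"turn": 0,"jaw": 1},
    {"delta_pos": [-8,0,0],"turn": 0,"jaw": 1},
    {"delta_pos": [-12,0,0],"turn": 0,"jaw": 1},
    {"delta_pos": [-16,0,0],"turn": 0,"jaw": 1},
    {"delta_pos": [-20,0,0],"turn": 0,"jaw": 1},
    {"delta_pos": [-24,0,0],"turn": 0,"jaw": 1},
  ],
)

```text
clock: 20.2
tool_pos: [0.3666, 0.2711, 0.8938]
eef_rot: [0.701, -0.648, 0.215, -0.205]
contact_force: [-1.8, -0.6, 0.0]
opening: 0.006
```

Run:
```python
from h import *
rel([.62,.2,.80]); print(st()[2]["q"].round(2))
```

```text
t 20.2 pos [0.3666 0.2711 0.8938] zaxis [ 0.567  0.008 -0.823] xang -86.1 delta cm [  8.46 -14.94  22.04]
[-1.42  0.22  0.64  0.45  0.34  2.06 -2.09]
```

q2 is positive now. I'll stretch forward and down.

Call:
send_rows(
  series=[
    {"delta_pos": [0,-2,3],"turn": 0,"jaw": 1},
    {"delta_pos": [0,-4,6],"turn": 0,"jaw": 1},
    {"delta_pos": [0,-6,9],"turn": 0,"jaw": 1},
    {"delta_pos": [0.5,-8,12],"turn": 0,"jaw": 1},
    {"delta_pos": [1.5,-10,15],"turn": 0,"jaw": 1},
    {"delta_pos": [2.5,-12,18],"turn": 0,"jaw": 1},
    {"delta_pos": [3.5,-14,21],"turn": 0,"jaw": 1},
    {"delta_pos": [4.5,-16,24],"turn": 0,"jaw": 1},
  ],
)

```text
clock: 20.87
tool_pos: [0.6394, 0.2374, 0.7878]
eef_rot: [0.701, -0.648, 0.215, -0.205]
contact_force: [-0.1, 1.5, 0.8]
opening: 0.002
```

Run:
```python
from h import *
rel([.65,.0,.60]); print(st()[2]["q"].round(2))
```

```text
t 20.87 pos [0.6394 0.2374 0.7878] zaxis [ 0.567  0.008 -0.824] xang -86.2 delta cm [23.06 11.54 15.89]
[-0.75  0.44  0.55  0.53 -0.06  1.65 -1.83]
```

Call:
send_rows(
  series=[
    {"delta_pos": [3.5,1,1.5],"turn": 0,"jaw": 1},
    {"delta_pos": [7,2,3],"turn": 0,"jaw": 1},
    {"delta_pos": [10.5,3,4.5],"turn": 0,"jaw": 1},
    {"delta_pos": [14,4.5,6],"turn": 0,"jaw": 1},
    {"delta_pos": [17.5,6,8],"turn": 0,"jaw": 1},
    {"delta_pos": [21,8,10],"turn": 0,"jaw": 1},
    {"delta_pos": [24,10,13],"turn": 0,"jaw": 1},
    {"delta_pos": [27,12,16],"turn": 0,"jaw": 1},
  ],
)

```text
clock: 21.53
tool_pos: [0.6465, -0.0311, 0.6096]
eef_rot: [0.7, -0.649, 0.216, -0.205]
contact_force: [0.2, 0.5, 0.2]
opening: 0.004
```

Run:
```python
from h import *
rel([.58,-.165,.35]); print(st()[2]["q"].round(2))
```

```text
t 21.53 pos [ 0.6465 -0.0311  0.6096] zaxis [ 0.569  0.007 -0.822] xang -86.3 delta cm [11.99 21.18 17.47]
[-0.43  0.2   0.55  1.42 -0.19  0.94 -1.36]
```

Call:
send_rows(
  series=[
    {"delta_pos": [1.7,2.6,2.4],"turn": 0,"jaw": 1},
    {"delta_pos": [3.4,5.2,4.8],"turn": 0,"jaw": 1},
    {"delta_pos": [5.1,7.8,7.2],"turn": 0,"jaw": 1},
    {"delta_pos": [6.8,10.4,9.6],"turn": 0,"jaw": 1},
    {"delta_pos": [8.5,13,12],"turn": 0,"jaw": 1},
    {"delta_pos": [10.2,15.6,14.4],"turn": 0,"jaw": 1},
    {"delta_pos": [11.5,18.2,16.4],"turn": 0,"jaw": 1},
    {"delta_pos": [12,20.8,17.4],"turn": 0,"jaw": 1},
  ],
)

```text
clock: 22.2
tool_pos: [0.5823, -0.1651, 0.3504]
eef_rot: [0.7, -0.65, 0.215, -0.203]
contact_force: [0.5, -0.0, -0.4]
opening: 0.006
```

Run:
```python
from h import *
rel(list(lane2w(-.11,0))+[.2]); print(st()[2]["q"].round(2))
```

```text
t 22.2 pos [ 0.5823 -0.1651  0.3504] zaxis [ 0.565  0.006 -0.825] xang -86.4 delta cm [-0.61  9.47 11.73]
[ 0.22  0.32  0.1   2.05 -0.85  0.28 -0.42]
```

Run:
```python
from h import *
rel(list(lane2w(-.105,0))+[.2]); rel(list(lane2w(-.105,0))+[.075])
```

```text
t 22.2 pos [ 0.5823 -0.1651  0.3504] zaxis [ 0.565  0.006 -0.825] xang -86.4 delta cm [-0.62  9.05 12.01]
t 22.2 pos [ 0.5823 -0.1651  0.3504] zaxis [ 0.565  0.006 -0.825] xang -86.4 delta cm [-1.07 16.11 22.32]
```

Call:
send_rows(
  series=[
    {"delta_pos": [-0.3,2.5,3],"turn": 0,"jaw": 1},
    {"delta_pos": [-0.5,5,6],"turn": 0,"jaw": 1},
    {"delta_pos": [-0.6,7.5,9],"turn": 0,"jaw": 1},
    {"delta_pos": [-0.6,9.2,12],"turn": 0,"jaw": 1},
    {"delta_pos": [-0.6,9.2,12],"turn": 0,"jaw": 1},
  ],
)

```text
clock: 22.62
tool_pos: [0.5914, -0.1794, 0.2434]
eef_rot: [0.708, -0.652, 0.189, -0.195]
contact_force: [0.3, 0.0, 0.2]
opening: 0.005
```

Run:
```python
from h import *
w=P("wrist"); im=vision.snapshot("wrist"); cv2.imwrite("pics/w11.png",im); np.savez("w11.npz",K=w[0],T=w[1])
rel(list(lane2w(-.105,0))+[.075]); print(st()[2]["q"].round(2))
```

```text
t 22.67 pos [ 0.592  -0.1798  0.2428] zaxis [ 0.521  0.03  -0.853] xang -85.6 delta cm [-1.83 10.07 13.49]
[ 0.53  0.53 -0.3   2.09 -1.    0.04 -0.19]
```

View pics/w11.png

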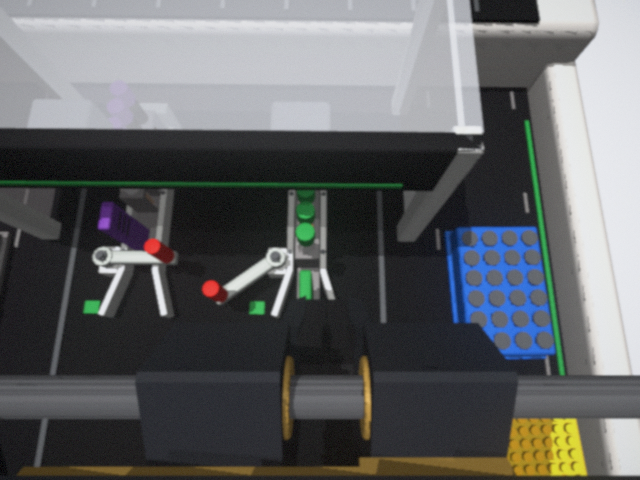

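Joint 6 is at its lower limit, so the feasible lean decreases a little lower down. About 20° is enough for pushing, so I'll carry on and watch it.

Call:
send_rows(
  series=[
    {"delta_pos": [-0.6,2.5,3.2],"turn": 0,"jaw": 1},
    {"delta_pos": [-1.2,5,6.5],"turn": 0,"jaw": 1},
    {"delta_pos": [-1.8,6.5,8.5],"turn": 0,"jaw": 1},
  ],
)

```text
clock: 22.92
tool_pos: [0.6036, -0.1838, 0.1942]
eef_rot: [0.716, -0.653, 0.163, -0.186]
contact_force: [-0.3, 0.0, -0.5]
opening: 0.005
```

Run:
```python
from h import *
rel(list(lane2w(-.105,0))+[.075]); print(st()[2]["q"].round(2), w2lane(st()[0]).round(4))
```

```text
t 22.92 pos [ 0.6036 -0.1838  0.1942] zaxis [ 0.477  0.054 -0.877] xang -84.6 delta cm [-2.03  8.05  9.21]
[ 0.52  0.63 -0.29  2.05 -1.    0.04 -0.16] [-0.0783 -0.0211]
```

Call:
send_rows(
  series=[
    {"delta_pos": [-2,3.5,0.5],"turn": 0,"jaw": 1},
    {"delta_pos": [-2,5,3],"turn": 0,"jaw": 1},
  ],
)

```text
clock: 23.08
tool_pos: [0.5844, -0.1749, 0.173]
eef_rot: [0.723, -0.653, 0.14, -0.18]
contact_force: [-0.9, 0.6, -0.2]
opening: 0.006
```

Run:
```python
from h import *
rel(list(lane2w(-.105,0))+[.075]); print(st()[2]["q"].round(2), w2lane(st()[0]).round(4))
```

```text
t 23.08 pos [ 0.5844 -0.1749  0.173 ] zaxis [ 0.438  0.077 -0.896] xang -83.7 delta cm [-0.78  5.07  8.46]
[ 0.52  0.65 -0.29  2.08 -1.    0.05 -0.15] [-0.0967 -0.0107]
```

Call:
send_rows(
  series=[
    {"delta_pos": [-0.4,2.5,3],"turn": 0,"jaw": 1},
    {"delta_pos": [-0.8,4.5,5.5],"turn": 0,"jaw": 1},
  ],
)

```text
clock: 23.25
tool_pos: [0.587, -0.1836, 0.1302]
eef_rot: [0.727, -0.654, 0.12, -0.173]
contact_force: [-0.4, -0.4, 0.9]
opening: 0.004
```

Run:
```python
from h import *
rel(list(lane2w(-.105,0))+[.075]); print(st()[2]["q"].round(2), w2lane(st()[0]).round(4))
```

```text
t 23.25 pos [ 0.587  -0.1836  0.1302] zaxis [ 0.4    0.095 -0.912] xang -83.3 delta cm [-1.71  3.15  4.74]
[ 0.53  0.74 -0.29  2.04 -1.    0.04 -0.12] [-0.0949 -0.0196]
```

Call:
send_rows(
  series=[
    {"delta_pos": [-0.8,3,3],"turn": 0,"jaw": 1},
    {"delta_pos": [-0.8,3.6,4.5],"turn": 0,"jaw": 1},
  ],
)

```text
clock: 23.42
tool_pos: [0.5842, -0.186, 0.0913]
eef_rot: [0.731, -0.654, 0.098, -0.167]
contact_force: [0.3, 0.6, -0.3]
opening: 0.006
```

Run:
```python
from h import *
rel(list(lane2w(-.105,0))+[.075]); print(st()[2]["q"].round(2), w2lane(st()[0]).round(4))
```

```text
t 23.42 pos [ 0.5842 -0.186   0.0913] zaxis [ 0.362  0.115 -0.925] xang -82.8 delta cm [-2.08  1.24  1.43]
[ 0.54  0.81 -0.28  2.02 -1.    0.04 -0.09] [-0.0979 -0.0218]
```

Call:
send_rows(
  series=[
    {"delta_pos": [-2.1,1.5,-0.5],"turn": 2,"jaw": 1},
    {"delta_pos": [-2.1,1.5,0.5],"turn": 2,"jaw": 1},
    {"delta_pos": [-2.1,1.5,1],"turn": 2,"jaw": 1},
  ],
)

```text
clock: 23.67
tool_pos: [0.5805, -0.1702, 0.0884]
eef_rot: [0.722, -0.666, 0.087, -0.166]
contact_force: [0.2, -1.0, -0.8]
opening: 0.005
```

Run:
```python
from h import *
w=P("wrist"); im=vision.snapshot("wrist"); cv2.imwrite("pics/w12.png",im); np.savez("w12.npz",K=w[0],T=w[1])
im=vision.snapshot("side"); cv2.imwrite("pics/s12.png",cv2.resize(im[90:310,180:480],None,fx=2.6,fy=2.6))
rel(list(lane2w(-.105,0))+[.075]); print(st()[2]["q"].round(2), w2lane(st()[0]).round(4))
```

```text
t 23.77 pos [ 0.5807 -0.1711  0.0882] zaxis [ 0.347  0.123 -0.93 ] xang -84.4 delta cm [-0.54  0.93  1.11]
[ 0.51  0.81 -0.28  2.03 -1.    0.04 -0.15] [-0.1001 -0.0067]
```

View pics/w12.png

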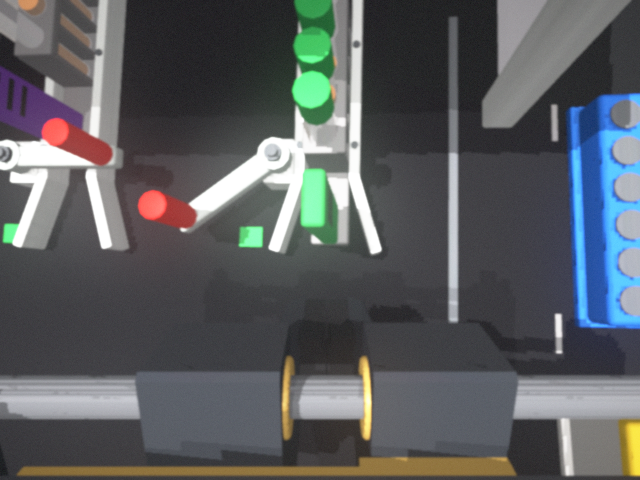

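View pics/s12.png

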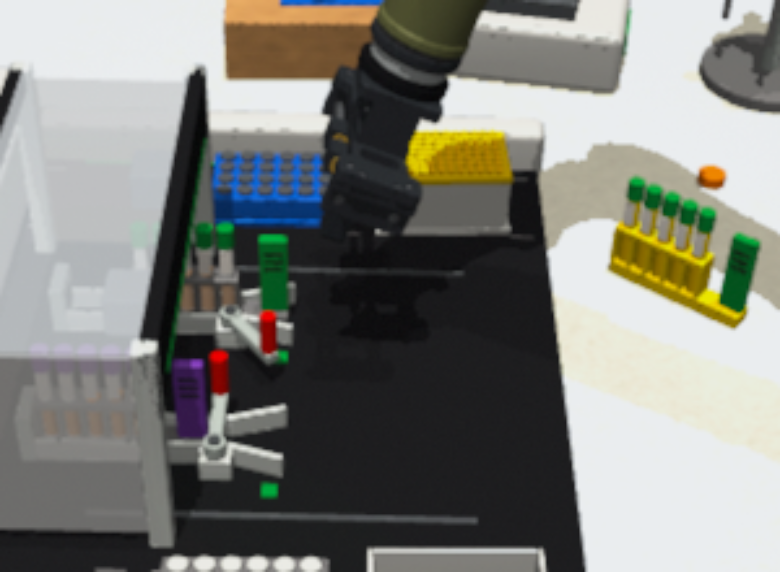

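Lean is about 21° forward and the tips are behind the tab at (313,195). Pushing along the lane.

Run:
```python
from h import *
for x in(-.09,-.07,-.05,-.035,-.024): rel(list(lane2w(x,-0.001))+[.078])
```

```text
t 23.77 pos [ 0.5807 -0.1711  0.0882] zaxis [ 0.347  0.123 -0.93 ] xang -84.4 delta cm [-0.45 -0.58  1.36]
t 23.77 pos [ 0.5807 -0.1711  0.0882] zaxis [ 0.347  0.123 -0.93 ] xang -84.4 delta cm [-0.41 -2.45  2.07]
t 23.77 pos [ 0.5807 -0.1711  0.0882] zaxis [ 0.347  0.123 -0.93 ] xang -84.4 delta cm [-0.38 -4.31  2.78]
t 23.77 pos [ 0.5807 -0.1711  0.0882] zaxis [ 0.347  0.123 -0.93 ] xang -84.4 delta cm [-0.35 -5.72  3.31]
t 23.77 pos [ 0.5807 -0.1711  0.0882] zaxis [ 0.347  0.123 -0.93 ] xang -84.4 delta cm [-0.33 -6.74  3.7 ]
```

Call:
send_rows(
  series=[
    {"delta_pos": [-0.4,-0.6,1.2],"turn": 0,"jaw": 1},
    {"delta_pos": [-0.4,-1.5,1.6],"turn": 0,"jaw": 1},
    {"delta_pos": [-0.4,-2.4,2.0],"turn": 0,"jaw": 1},
    {"delta_pos": [-0.4,-3.4,2.4],"turn": 0,"jaw": 1},
    {"delta_pos": [-0.4,-4.3,2.8],"turn": 0,"jaw": 1},
  ],
)

```text
clock: 24.18
tool_pos: [0.6302, -0.1604, 0.0777]
eef_rot: [0.722, -0.666, 0.086, -0.166]
contact_force: [-0.5, -0.4, 1.4]
opening: 0.003
```

Run:
```python
from h import *
w=P("wrist"); im=vision.snapshot("wrist"); cv2.imwrite("pics/w13.png",im); np.savez("w13.npz",K=w[0],T=w[1])
im=vision.snapshot("side"); cv2.imwrite("pics/s13.png",cv2.resize(im[90:310,180:420],None,fx=2.6,fy=2.6))
for x in (-.035,-.024): rel(list(lane2w(x,-0.001))+[.078]); 
print(st()[2]["q"].round(2), w2lane(st()[0]).round(4),st()[2]["contact_force"].round(1))
```

```text
t 24.28 pos [ 0.6315 -0.1596  0.0781] zaxis [ 0.348  0.125 -0.929] xang -84.3 delta cm [ 0.21 -1.27  0.47]
t 24.28 pos [ 0.6315 -0.1596  0.0781] zaxis [ 0.348  0.125 -0.929] xang -84.3 delta cm [ 0.23 -2.3   0.87]
[ 0.38  0.85 -0.14  1.91 -1.    0.14 -0.21] [-0.0486  0.0008] [ 0.2  0.5 -0.7]
```

View pics/w13.png

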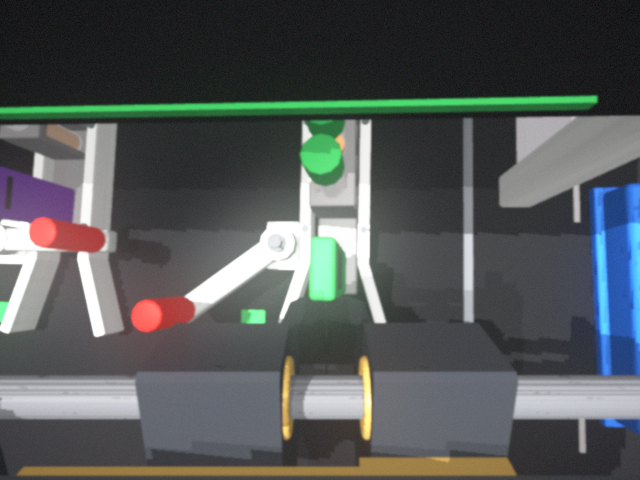

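View pics/s13.png

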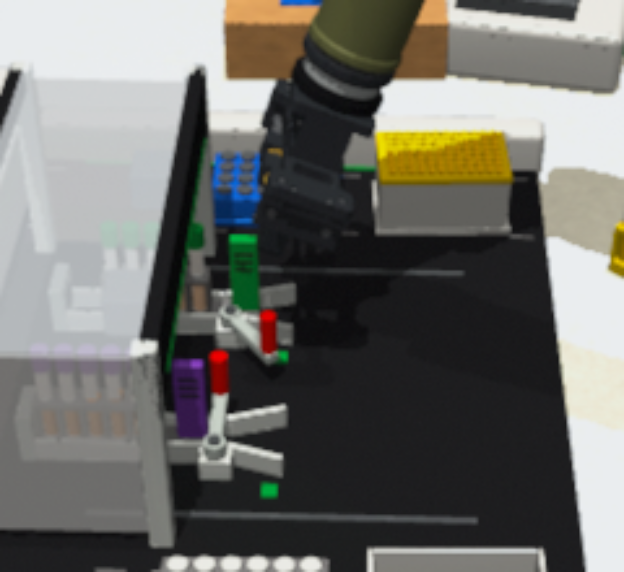

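Call:
send_rows(
  series=[
    {"delta_pos": [0.05,-0.7,0.25],"turn": 0,"jaw": 1},
    {"delta_pos": [0.1,-1.3,0.5],"turn": 0,"jaw": 1},
    {"delta_pos": [0.2,-1.8,0.7],"turn": 0,"jaw": 1},
    {"delta_pos": [0.2,-2.1,0.8],"turn": 0,"jaw": 1},
    {"delta_pos": [0.2,-2.2,0.85],"turn": 0,"jaw": 1},
  ],
)

```text
clock: 24.7
tool_pos: [0.6529, -0.1603, 0.0774]
eef_rot: [0.722, -0.667, 0.086, -0.166]
contact_force: [-1.3, 0.3, -0.9]
opening: 0.007
```

Run:
```python
from h import *
w=P("wrist"); im=vision.snapshot("wrist"); cv2.imwrite("pics/w14.png",im); np.savez("w14.npz",K=w[0],T=w[1])
im=vision.snapshot("side"); cv2.imwrite("pics/s14.png",cv2.resize(im[90:310,180:420],None,fx=2.6,fy=2.6))
for x in (-.024,): rel(list(lane2w(x,-0.001))+[.078]); 
print(st()[2]["q"].round(2), w2lane(st()[0]).round(4),st()[2]["contact_force"].round(1))
```

```text
t 24.8 pos [ 0.6525 -0.1604  0.0774] zaxis [ 0.345  0.125 -0.93 ] xang -84.5 delta cm [-0.07 -0.37  0.08]
[ 0.32  0.86 -0.06  1.85 -0.98  0.21 -0.26] [-0.0277 -0.0017] [-0.3 -0.8 -0.1]
```

View pics/w14.png

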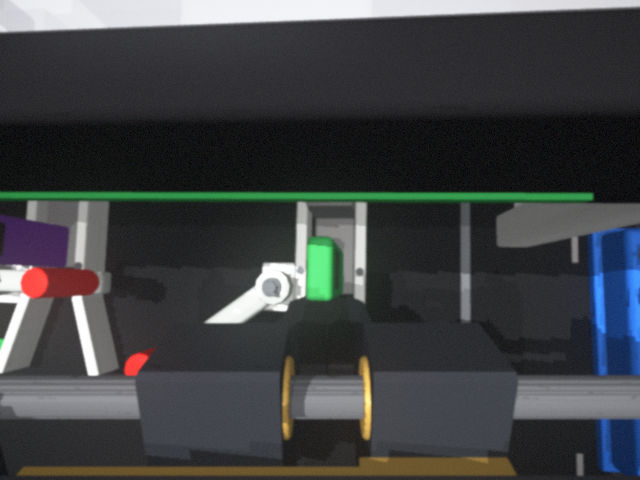

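View pics/s14.png

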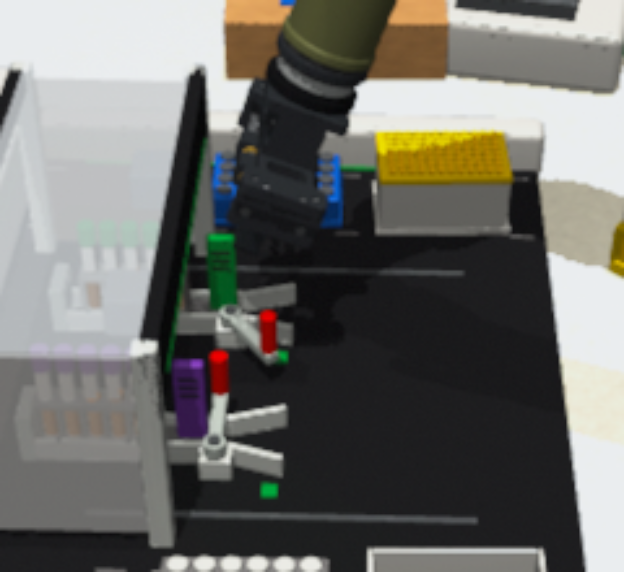

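Run:
```python
from h import *
f=np.load("w14.npz");w=(f["K"],f["T"]); im=cv2.imread("pics/w14.png")
cv2.imwrite("pics/w14a.png",cv2.resize(im[190:310,250:390],None,fx=5,fy=5,interpolation=2))
for uv in [(320,299),(320,248),(320,238)]: print(w2lane(onz(uv,.1035,*w)).round(4))
p=st()[0]; print("proj tab top rear/front home", [proj(list(lane2w(x,0))+[.1035],*w)[0].round(1) for x in(-.012,.012)])
s=P("side")
for x in (-.012,.012): print("side",((proj(list(lane2w(x,0))+[.1035],*s)[0]-[180,90])*2.6).round(1))
```

```text
[-0.0249 -0.0008]
[-0.0061 -0.0005]
[-0.0023 -0.0004]
proj tab top rear/front home [array([318.5, 263.9]), array([319.6, 200. ])]
side [218.4 236.2]
side [189.8 235.7]
```

View pics/w14a.png

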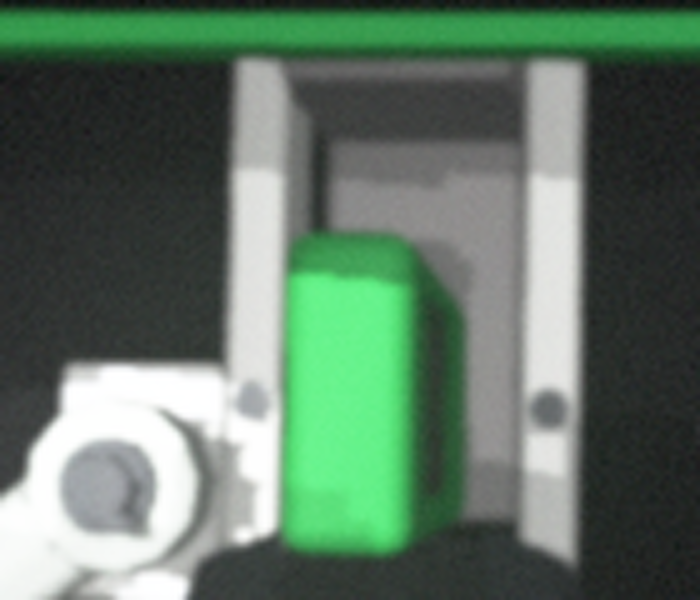

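The tab is still about 14 mm short: its rear is at lane x -25 in the wrist view, and the side view agrees. The fingers' front face is less far ahead of the TCP than I assumed. I'll lower the pusher 16 mm so the body corner passes below the fascia, shift 3 mm away from the latch hub, and push on.

Run:
```python
from h import *
rel(list(lane2w(-.036,-.002))+[.076])
for x in (-.036,-.028,-.02,-.013): rel(list(lane2w(x,-0.0045))+[.061]);
```

```text
t 24.8 pos [ 0.6525 -0.1604  0.0774] zaxis [ 0.345  0.125 -0.93 ] xang -84.5 delta cm [ 0.03  0.82 -0.17]
t 24.8 pos [ 0.6525 -0.1604  0.0774] zaxis [ 0.345  0.125 -0.93 ] xang -84.5 delta cm [0.42 1.35 1.2 ]
t 24.8 pos [ 0.6525 -0.1604  0.0774] zaxis [ 0.345  0.125 -0.93 ] xang -84.5 delta cm [0.43 0.6  1.49]
t 24.8 pos [ 0.6525 -0.1604  0.0774] zaxis [ 0.345  0.125 -0.93 ] xang -84.5 delta cm [ 0.45 -0.14  1.77]
t 24.8 pos [ 0.6525 -0.1604  0.0774] zaxis [ 0.345  0.125 -0.93 ] xang -84.5 delta cm [ 0.46 -0.8   2.02]
```

Call:
send_rows(
  series=[
    {"delta_pos": [0.1,0.8,-0.2],"turn": 0,"jaw": 1},
    {"delta_pos": [0.4,1.1,0.5],"turn": 0,"jaw": 1},
    {"delta_pos": [0.4,1.3,1.2],"turn": 0,"jaw": 1},
    {"delta_pos": [0.4,1.3,1.2],"turn": 0,"jaw": 1},
  ],
)

```text
clock: 25.13
tool_pos: [0.6439, -0.1641, 0.0595]
eef_rot: [0.721, -0.667, 0.085, -0.166]
contact_force: [-0.5, 0.3, -1.0]
opening: 0.008
```

Run:
```python
from h import *
for x in (-.028,-.02,-.013): rel(list(lane2w(x,-0.0045))+[.061]); 
print(st()[2]["q"].round(2), w2lane(st()[0]).round(4),st()[2]["contact_force"].round(1))
```

```text
t 25.13 pos [ 0.6439 -0.1641  0.0595] zaxis [ 0.344  0.125 -0.931] xang -84.5 delta cm [-0.02 -0.85  0.16]
t 25.13 pos [ 0.6439 -0.1641  0.0595] zaxis [ 0.344  0.125 -0.931] xang -84.5 delta cm [-0.01 -1.6   0.44]
t 25.13 pos [ 0.6439 -0.1641  0.0595] zaxis [ 0.344  0.125 -0.931] xang -84.5 delta cm [ 0.   -2.26  0.69]
[ 0.37  0.89 -0.13  1.87 -0.98  0.14 -0.23] [-0.0366 -0.0047] [-0.5  0.3 -1. ]
```

Call:
send_rows(
  series=[
    {"delta_pos": [0,-0.5,0.1],"turn": 0,"jaw": 1},
    {"delta_pos": [0,-1.0,0.2],"turn": 0,"jaw": 1},
    {"delta_pos": [0,-1.4,0.35],"turn": 0,"jaw": 1},
    {"delta_pos": [0,-1.7,0.5],"turn": 0,"jaw": 1},
    {"delta_pos": [0,-1.9,0.55],"turn": 0,"jaw": 1},
  ],
)

```text
clock: 25.55
tool_pos: [0.6651, -0.1615, 0.0631]
eef_rot: [0.722, -0.666, 0.086, -0.166]
contact_force: [-4.0, 0.4, 1.5]
opening: 0.004
```

Run:
```python
from h import *
w=P("wrist"); im=vision.snapshot("wrist"); cv2.imwrite("pics/w15.png",im[150:400,150:550]); np.savez("w15.npz",K=w[0],T=w[1])
im=vision.snapshot("side"); cv2.imwrite("pics/s15.png",cv2.resize(im[150:270,180:340],None,fx=5,fy=5,interpolation=2))
for x in (-.013,): rel(list(lane2w(x,-0.0045))+[.061]); 
print(st()[2]["q"].round(2), w2lane(st()[0]).round(4),st()[2]["contact_force"].round(1))
s=P("side"); print([((proj(list(lane2w(x,0))+[.1035],*s)[0]-[180,150])*5).round(0) for x in(-.012,.012)],"yaw-lane B", [((proj(list(lane2w(x,.16))+[.1035],*s)[0]-[180,150])*5).round(0) for x in(-.012,.012)])
print([proj(list(lane2w(x,0))+[.1035],*w)[0].round(1)-[150,150] for x in(-.012,.012)])
```

```text
t 25.65 pos [ 0.6646 -0.1616  0.0629] zaxis [ 0.345  0.125 -0.93 ] xang -84.4 delta cm [ 0.08 -0.19  0.27]
[ 0.31  0.9  -0.06  1.82 -0.97  0.21 -0.27] [-0.0158 -0.0039] [-1.   0.   0.2]
[array([420., 154.]), array([365., 153.])] yaw-lane B [array([389., 394.]), array([329., 392.])]
[array([156.6, 148.1]), array([158.1,  76.9])]
```

View pics/w15.png

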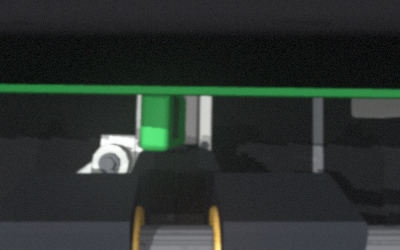

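View pics/s15.png

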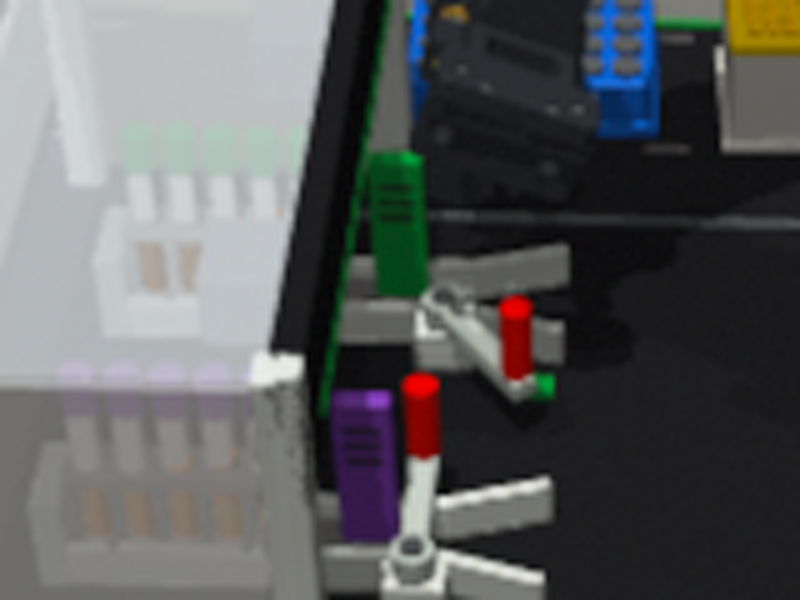

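Side view: tab top at columns 370–423, predicted home 365–420, with the purple reference showing a similar +3 bias. It's within 1–2 mm of home. A gentle extra push, watching the force.

Call:
send_rows(
  series=[
    {"delta_pos": [0,-0.15,0.1],"turn": 0,"jaw": 1},
    {"delta_pos": [0,-0.3,0.2],"turn": 0,"jaw": 1},
    {"delta_pos": [0,-0.4,0.25],"turn": 0,"jaw": 1},
    {"delta_pos": [0,-0.4,0.25],"turn": 0,"jaw": 1},
  ],
)

```text
clock: 25.98
tool_pos: [0.6655, -0.1616, 0.0613]
eef_rot: [0.722, -0.667, 0.084, -0.165]
contact_force: [-10.0, 0.2, 7.9]
opening: 0.006
```

Run:
```python
from h import *
im=vision.snapshot("side"); cv2.imwrite("pics/s16.png",cv2.resize(im[150:270,180:340],None,fx=5,fy=5,interpolation=2))
rel(list(lane2w(-.05,-0.0045))+[.061]); 
print(w2lane(st()[0]).round(4),st()[2]["contact_force"].round(1))
```

```text
t 26.03 pos [ 0.6655 -0.1616  0.0612] zaxis [ 0.341  0.126 -0.932] xang -84.5 delta cm [ 0.    3.3  -1.21]
[-0.0148 -0.0039] [-10.   -0.9   6.1]
```

View pics/s16.png

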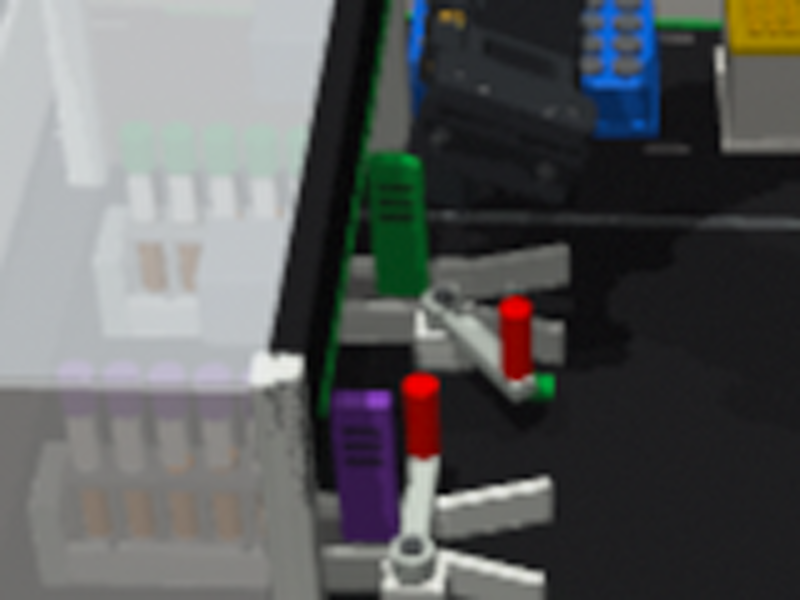

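10 N against the tool with no further motion: the rack is home against the stop, latch still open. Backing away, then rising and moving to the knob.

Call:
send_rows(
  series=[
    {"delta_pos": [0,1,-0.4],"turn": 0,"jaw": 1},
    {"delta_pos": [0,3,-1.2],"turn": 0,"jaw": 1},
    {"delta_pos": [0,5,-2.5],"turn": 0,"jaw": 1},
    {"delta_pos": [0,5.5,-6],"turn": 0,"jaw": 1},
    {"delta_pos": [-1,5.5,-9.5],"turn": 0,"jaw": 1},
    {"delta_pos": [-3.5,5,-11],"turn": 0,"jaw": 0.5},
    {"delta_pos": [-6,4,-11],"turn": 0,"jaw": 0.5},
    {"delta_pos": [-8,3,-11],"turn": 0,"jaw": 0.5},
  ],
)

```text
clock: 26.7
tool_pos: [0.5958, -0.0967, 0.1634]
eef_rot: [0.721, -0.667, 0.087, -0.167]
contact_force: [0.9, -0.6, -0.3]
opening: 0.208
```

Run:
```python
from h import *
vision.snapshot("top")
w=P("wrist"); im=vision.snapshot("wrist"); cv2.imwrite("pics/w17.png",im); np.savez("w17.npz",K=w[0],T=w[1])
p,q,s=st(); print(s["q"].round(2), w2lane(p).round(4)); rel([.6165,-.083,.14])
print(proj([.6165,-.083,.0835],*w), [(round(d["score"],2),round(d["location"][1]*640),round(d["location"][0]*480)) for d in nets.boxes_of("wrist","latch_knob")])
```

```text
[ 0.2   0.66 -0.03  2.03 -0.96  0.22 -0.38] [-0.077   0.0709]
t 26.8 pos [ 0.5975 -0.092   0.1633] zaxis [ 0.348  0.13  -0.929] xang -84.0 delta cm [-0.46 -0.99  2.94]
[[333.7436894  265.56839497]] [(0.69, 368, 246)]
```

View pics/w17.png

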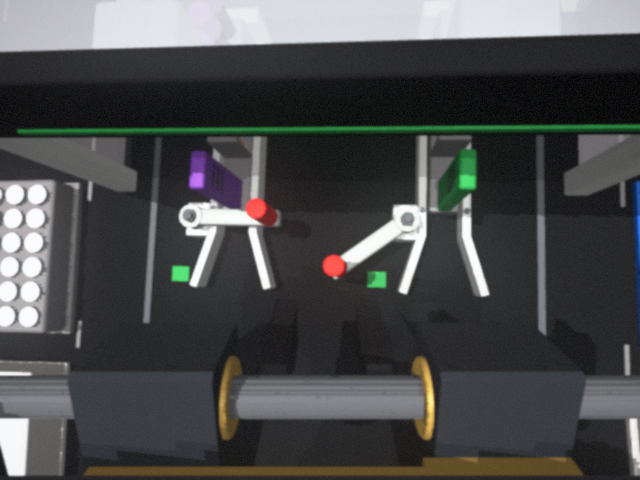

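Knob at (334,265), exactly where predicted. The green tab stands level with the purple one in the picture. Descending around the knob.

Run:
```python
from h import *
rel([.6193,-.082,.11]); rel([.6193,-.082,.064])
```

```text
t 26.85 pos [ 0.5966 -0.0952  0.1624] zaxis [ 0.347  0.126 -0.929] xang -84.2 delta cm [-0.57 -0.33  5.82]
t 26.85 pos [ 0.5966 -0.0952  0.1624] zaxis [ 0.347  0.126 -0.929] xang -84.2 delta cm [-0.12  1.31 10.1 ]
```

Call:
send_rows(
  series=[
    {"delta_pos": [-0.4,-0.2,3],"turn": 0,"jaw": 0.5},
    {"delta_pos": [-0.5,-0.2,5.8],"turn": 0,"jaw": 0.5},
    {"delta_pos": [-0.4,0.4,7.5],"turn": 0,"jaw": 0.5},
    {"delta_pos": [-0.3,1,9],"turn": 0,"jaw": 0.5},
    {"delta_pos": [-0.2,1.3,10.1],"turn": 0,"jaw": 0.5},
    {"delta_pos": [-0.2,1.3,10.1],"turn": 0,"jaw": 0.5},
  ],
)

```text
clock: 27.35
tool_pos: [0.6258, -0.0897, 0.0689]
eef_rot: [0.722, -0.668, 0.077, -0.16]
contact_force: [0.4, -0.0, 0.2]
opening: 0.499
```

Run:
```python
from h import *
w=P("wrist"); im=vision.snapshot("wrist"); cv2.imwrite("pics/w18.png",im)
im=vision.snapshot("side"); cv2.imwrite("pics/s18.png",cv2.resize(im[110:290,180:420],None,fx=3.3,fy=3.3,interpolation=2))
p,q,s=st(); print(s["q"].round(2), w2lane(p).round(4)); rel([.6193,-.082,.064])
```

```text
[ 0.29  0.85 -0.2   1.97 -1.    0.04 -0.32] [-0.0485  0.0719]
t 27.45 pos [ 0.6259 -0.0887  0.0709] zaxis [ 0.326  0.129 -0.936] xang -84.4 delta cm [-0.65  0.81  0.52]
```

View pics/w18.png

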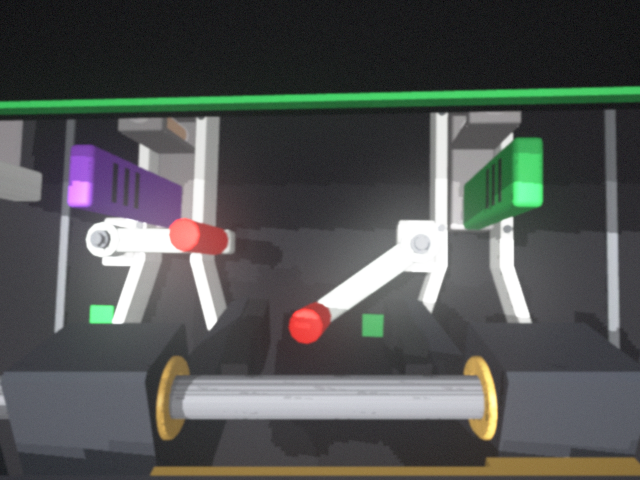

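View pics/s18.png

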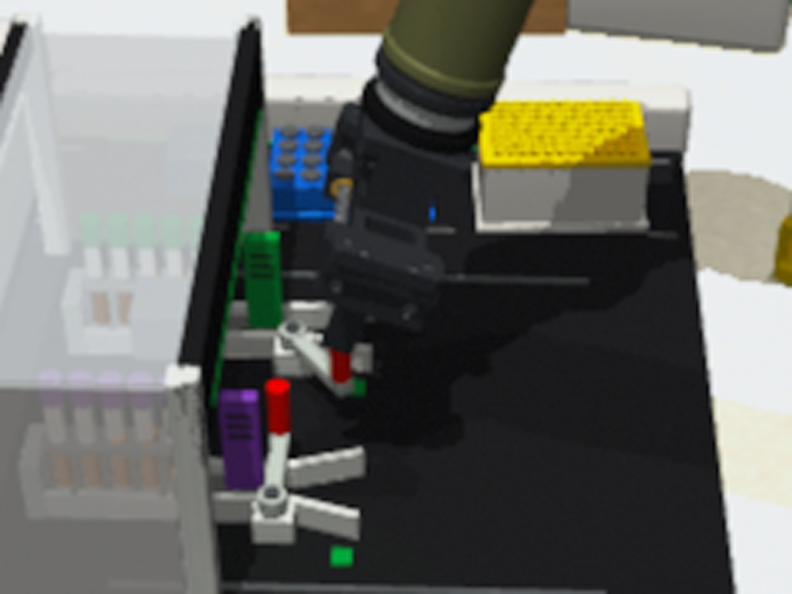

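Call:
send_rows(
  series=[
    {"delta_pos": [-0.7,1.0,0.5],"turn": 0,"jaw": 0.5},
    {"delta_pos": [-0.7,1.0,0.6],"turn": 0,"jaw": 0.5},
    {"delta_pos": [-0.7,1.0,0.6],"turn": 0,"jaw": 0.5},
  ],
)

```text
clock: 27.7
tool_pos: [0.622, -0.0816, 0.0675]
eef_rot: [0.725, -0.667, 0.072, -0.159]
contact_force: [0.3, -0.3, -0.3]
opening: 0.496
```

Run:
```python
from h import *
p,q,s=st(); print(s["q"].round(2), w2lane(p).round(4)); rel([.6193,-.082,.064])
```

```text
[ 0.28  0.85 -0.2   1.98 -1.    0.04 -0.33] [-0.0518  0.0793]
t 27.7 pos [ 0.622  -0.0816  0.0675] zaxis [ 0.316  0.134 -0.939] xang -84.2 delta cm [0.05 0.38 0.24]
```

Call:
send_rows(
  series=[
    {"delta_pos": [0,0.4,0.3],"turn": 0,"jaw": 1},
    {"delta_pos": [0,0.4,0.3],"turn": 0,"jaw": 1},
    {"delta_pos": [0,0.4,0.3],"turn": 0,"jaw": 1},
    {"delta_pos": [0,0.4,0.3],"turn": 0,"jaw": 1},
    {"delta_pos": [0,0.4,0.3],"turn": 0,"jaw": 1},
  ],
  force=12,
)

```text
clock: 28.12
tool_pos: [0.6204, -0.0818, 0.0644]
eef_rot: [0.725, -0.667, 0.07, -0.158]
contact_force: [-0.6, 1.7, 0.7]
opening: 0.147
```

Run:
```python
from h import *
w=P("wrist"); im=vision.snapshot("wrist"); cv2.imwrite("pics/w19.png",im[200:440,150:550])
p,q,s=st(); print(s["q"].round(2), w2lane(p).round(4),s["opening"],s["contact_force"].round(1)); rel([.6193,-.082,.064])
g=p-0.008*q.as_matrix()[:,2]; print("grasp lane",w2lane(g))
for th in (2.2,1.9,1.6,1.3,1,.7,.4,.2,0,-.1):
    k=np.array([-.021,.028])+.06*np.array([-np.sin(th),-np.cos(th)])
    print(th); rel(list(lane2w(*k))+[g[2]] +0.008*q.as_matrix()[:,2])
```

```text
[ 0.28  0.86 -0.2   1.98 -1.    0.04 -0.32] [-0.0533  0.0792] 0.13554462822629923 [-1.5  1.5  1.8]
t 28.17 pos [ 0.6205 -0.0818  0.0644] zaxis [ 0.312  0.136 -0.94 ] xang -84.2 delta cm [ 0.01  0.13 -0.  ]
grasp lane [-0.05592201  0.0782947 ]
2.2
t 28.17 pos [ 0.6205 -0.0818  0.0644] zaxis [ 0.312  0.136 -0.94 ] xang -84.2 delta cm [ 1.46  1.26 -0.6 ]
1.9
t 28.17 pos [ 0.6205 -0.0818  0.0644] zaxis [ 0.312  0.136 -0.94 ] xang -84.2 delta cm [ 3.02  2.02 -1.05]
1.6
t 28.17 pos [ 0.6205 -0.0818  0.0644] zaxis [ 0.312  0.136 -0.94 ] xang -84.2 delta cm [ 4.77  2.3  -1.34]
1.3
t 28.17 pos [ 0.6205 -0.0818  0.0644] zaxis [ 0.312  0.136 -0.94 ] xang -84.2 delta cm [ 6.54  2.07 -1.47]
1
t 28.17 pos [ 0.6205 -0.0818  0.0644] zaxis [ 0.312  0.136 -0.94 ] xang -84.2 delta cm [ 8.19  1.35 -1.42]
0.7
t 28.17 pos [ 0.6205 -0.0818  0.0644] zaxis [ 0.312  0.136 -0.94 ] xang -84.2 delta cm [ 9.55  0.21 -1.19]
0.4
t 28.17 pos [ 0.6205 -0.0818  0.0644] zaxis [ 0.312  0.136 -0.94 ] xang -84.2 delta cm [10.51 -1.25 -0.8 ]
0.2
t 28.17 pos [ 0.6205 -0.0818  0.0644] zaxis [ 0.312  0.136 -0.94 ] xang -84.2 delta cm [10.89 -2.34 -0.47]
0
t 28.17 pos [ 0.6205 -0.0818  0.0644] zaxis [ 0.312  0.136 -0.94 ] xang -84.2 delta cm [11.04 -3.47 -0.1 ]
-0.1
t 28.17 pos [ 0.6205 -0.0818  0.0644] zaxis [ 0.312  0.136 -0.94 ] xang -84.2 delta cm [11.02 -4.04  0.1 ]
```

View pics/w19.png

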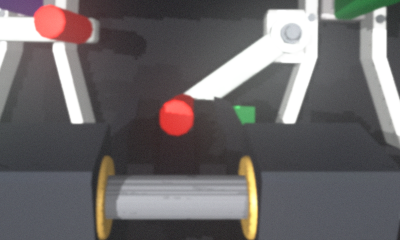

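The opening is 11.9 mm, less than the knob's 14 mm, so the pads' front edges hold it off centre. The pads sit about 8 mm further back than I took them to. I'll reopen, shift forward and regrip.

Call:
send_rows(
  series=[
    {"delta_pos": [0,0,0],"turn": 0,"jaw": 0.6},
    {"delta_pos": [0,0,0],"turn": 0,"jaw": 0.6},
    {"delta_pos": [0,-0.4,0.1],"turn": 0,"jaw": 0.6},
    {"delta_pos": [0,-0.8,0.3],"turn": 0,"jaw": 0.6},
    {"delta_pos": [0,-0.8,0.3],"turn": 0,"jaw": 0.8},
    {"delta_pos": [0,-0.8,0.3],"turn": 0,"jaw": 1},
    {"delta_pos": [0,-0.8,0.3],"turn": 0,"jaw": 1},
    {"delta_pos": [0,-0.8,0.3],"turn": 0,"jaw": 1},
  ],
  force=15,
)

```text
clock: 28.83
tool_pos: [0.629, -0.0812, 0.064]
eef_rot: [0.725, -0.667, 0.07, -0.158]
contact_force: [-0.6, -0.1, 0.3]
opening: 0.15
```

Call:
send_rows(
  series=[
    {"delta_pos": [0,0,0],"turn": 0,"jaw": 1},
    {"delta_pos": [0,0,0],"turn": 0,"jaw": 1},
  ],
)

```text
clock: 29.0
tool_pos: [0.6289, -0.0813, 0.064]
eef_rot: [0.725, -0.667, 0.07, -0.158]
contact_force: [-0.3, 1.1, 0.2]
opening: 0.143
```

Run:
```python
from h import *
w=P("wrist"); im=vision.snapshot("wrist"); cv2.imwrite("pics/w20.png",cv2.resize(im[240:400,200:460],None,fx=3,fy=3))
p,q,s=st(); print(s["q"].round(2), w2lane(p).round(4),s["opening"],s["contact_force"].round(1))
```

```text
[ 0.25  0.86 -0.17  1.96 -1.    0.07 -0.33] [-0.0449  0.0791] 0.14657063987290964 [-0.6  2.   0.2]
```

View pics/w20.png

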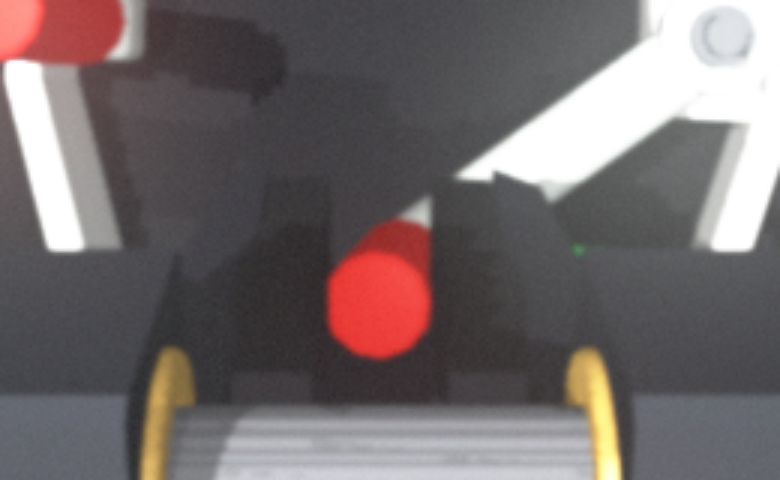

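Now the knob is well between the pads. Computing the arc.

Run:
```python
from h import *
p,q,s=st(); k0=np.array([-.0565,.0770])
for th in np.arange(2.3,-.15,-.2):
    k=np.array([-.021,.028])+.06*np.array([-np.sin(th),-np.cos(th)])-k0
    d=lane2w(*k)-HOME
    print(round(th,2),(q.inv().apply([*d,0])*100).round(2))
```

```text
2.3 [ 0.88  0.86 -0.4 ]
2.1 [ 1.82  1.51 -0.73]
1.9 [ 2.9   1.97 -1.01]
1.7 [ 4.05  2.21 -1.23]
1.5 [ 5.24  2.22 -1.37]
1.3 [ 6.42  2.01 -1.44]
1.1 [ 7.54  1.59 -1.42]
0.9 [ 8.55  0.96 -1.32]
0.7 [ 9.42  0.15 -1.15]
0.5 [10.12 -0.79 -0.91]
0.3 [10.6  -1.84 -0.6 ]
0.1 [10.87 -2.96 -0.25]
-0.1 [10.89 -4.09  0.14]
```

Call:
send_rows(
  series=[
    {"delta_pos": [0.9,0.85,-0.4],"turn": 0,"jaw": 1},
    {"delta_pos": [1.8,1.5,-0.7],"turn": 0,"jaw": 1},
    {"delta_pos": [2.9,1.95,-1.0],"turn": 0,"jaw": 1},
    {"delta_pos": [4.05,2.2,-1.2],"turn": 0,"jaw": 1},
    {"delta_pos": [5.25,2.2,-1.35],"turn": 0,"jaw": 1},
    {"delta_pos": [6.4,2.0,-1.4],"turn": 0,"jaw": 1},
    {"delta_pos": [7.5,1.6,-1.4],"turn": 0,"jaw": 1},
    {"delta_pos": [8.5,1.0,-1.3],"turn": 0,"jaw": 1},
  ],
)

```text
clock: 29.72
tool_pos: [0.6233, -0.1683, 0.0641]
eef_rot: [0.725, -0.667, 0.069, -0.158]
contact_force: [-1.7, 1.3, 3.6]
opening: 0.145
```

Run:
```python
from h import *
w=P("wrist"); im=vision.snapshot("wrist"); cv2.imwrite("pics/w21.png",im)
im=vision.snapshot("side"); cv2.imwrite("pics/s21.png",cv2.resize(im[110:290,180:420],None,fx=3.3,fy=3.3,interpolation=2))
p,q,s=st(); print(s["q"].round(2), w2lane(p).round(4),p.round(4),s["opening"],s["contact_force"].round(1), q.as_matrix()[:,2].round(3))
for th in (1,.9,.8,.6,.4,.2,0,-.1):
    k=np.array([-.021,.028])+.06*np.array([-np.sin(th),-np.cos(th)])+[.0116,.0015]
    print(round(th,2),(q.inv().apply([*lane2w(*k),.064]-p)*100).round(2))
```

```text
[ 0.37  0.87 -0.09  1.89 -0.94  0.19 -0.27] [-0.0558 -0.0097] [ 0.6251 -0.1707  0.0641] 0.14415352852071583 [-1.2 -1.3  3.9] [ 0.314  0.131 -0.94 ]
1 [-0.68  0.4  -0.05]
0.9 [-0.19  0.06  0.01]
0.8 [ 0.26 -0.32  0.09]
0.6 [ 1.05 -1.2   0.31]
0.4 [ 1.64 -2.2   0.59]
0.2 [ 2.01 -3.29  0.92]
0 [ 2.15 -4.42  1.3 ]
-0.1 [ 2.14 -4.99  1.49]
```

View pics/w21.png

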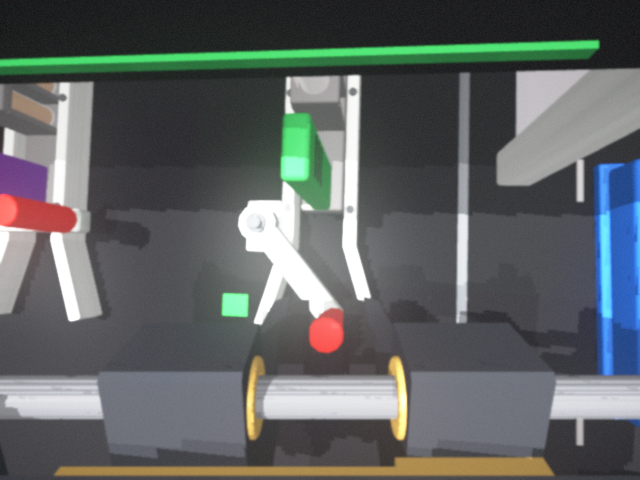

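View pics/s21.png

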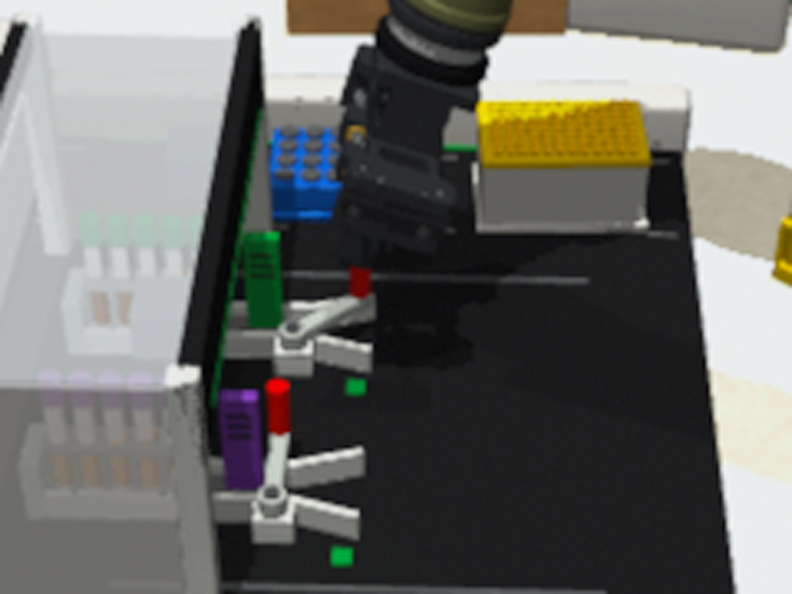

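The latch follows (θ about 0.9), with the bar now crossing behind the rack. Continuing.

Call:
send_rows(
  series=[
    {"delta_pos": [0.3,-0.3,0.1],"turn": 0,"jaw": 1},
    {"delta_pos": [0.7,-0.75,0.2],"turn": 0,"jaw": 1},
    {"delta_pos": [1.05,-1.2,0.3],"turn": 0,"jaw": 1},
    {"delta_pos": [1.4,-1.7,0.45],"turn": 0,"jaw": 1},
    {"delta_pos": [1.65,-2.2,0.6],"turn": 0,"jaw": 1},
    {"delta_pos": [1.85,-2.75,0.75],"turn": 0,"jaw": 1},
    {"delta_pos": [2.0,-3.3,0.9],"turn": 0,"jaw": 1},
  ],
)

```text
clock: 30.4
tool_pos: [0.6602, -0.1854, 0.0641]
eef_rot: [0.725, -0.667, 0.071, -0.157]
contact_force: [-2.2, -1.1, 3.2]
opening: 0.146
```

Run:
```python
from h import *
w=P("wrist"); im=vision.snapshot("wrist"); cv2.imwrite("pics/w22.png",im)
im=vision.snapshot("side"); cv2.imwrite("pics/s22.png",cv2.resize(im[110:290,180:420],None,fx=3.3,fy=3.3,interpolation=2))
p,q,s=st(); print(s["q"].round(2), w2lane(p).round(4),p.round(4),s["opening"],s["contact_force"].round(1), q.as_matrix()[:,2].round(3))
for th in (.2,.1,0,-.1):
    k=np.array([-.021,.028])+.06*np.array([-np.sin(th),-np.cos(th)])+[.0116,.0015]
    print(round(th,2),(q.inv().apply([*lane2w(*k),.064]-p)*100).round(2))
```

```text
[ 0.31  0.9   0.02  1.77 -0.9   0.31 -0.33] [-0.0209 -0.0275] [ 0.6614 -0.1855  0.0642] 0.1454707464014102 [ 0.  -1.2  3.2] [ 0.314  0.133 -0.94 ]
0.2 [ 0.18  0.05 -0.02]
0.1 [ 0.29 -0.52  0.16]
0 [ 0.33 -1.08  0.35]
-0.1 [ 0.31 -1.65  0.55]
```

View pics/w22.png

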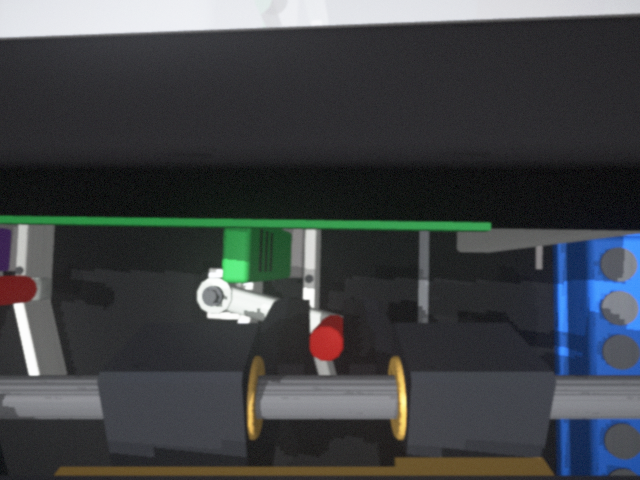

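View pics/s22.png

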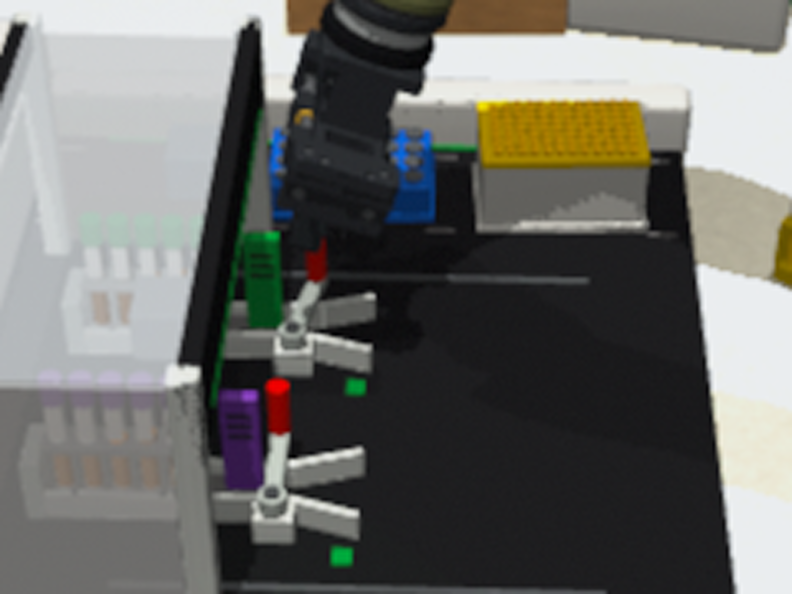

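Call:
send_rows(
  series=[
    {"delta_pos": [0.2,-0.3,0.1],"turn": 0,"jaw": 1},
    {"delta_pos": [0.3,-0.6,0.2],"turn": 0,"jaw": 1},
    {"delta_pos": [0.3,-0.9,0.3],"turn": 0,"jaw": 1},
    {"delta_pos": [0.3,-1.15,0.4],"turn": 0,"jaw": 1},
  ],
)

```text
clock: 30.83
tool_pos: [0.673, -0.186, 0.064]
eef_rot: [0.725, -0.667, 0.07, -0.158]
contact_force: [-3.0, -0.2, 5.3]
opening: 0.141
```

Run:
```python
from h import *
w=P("wrist"); im=vision.snapshot("wrist"); cv2.imwrite("pics/w23.png",im[180:420,150:500])
im=vision.snapshot("side"); cv2.imwrite("pics/s23.png",cv2.resize(im[110:290,180:420],None,fx=3.3,fy=3.3,interpolation=2))
p,q,s=st(); print(w2lane(p).round(4),p.round(4),s["opening"],s["contact_force"].round(1))
```

```text
[-0.0087 -0.0288] [ 0.6737 -0.186   0.0641] 0.13667173332285115 [-0.6  0.4  4.4]
```

View pics/w23.png

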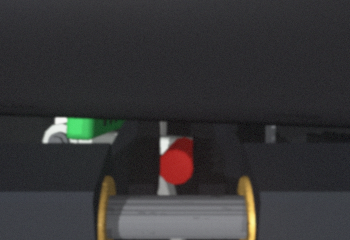

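View pics/s23.png

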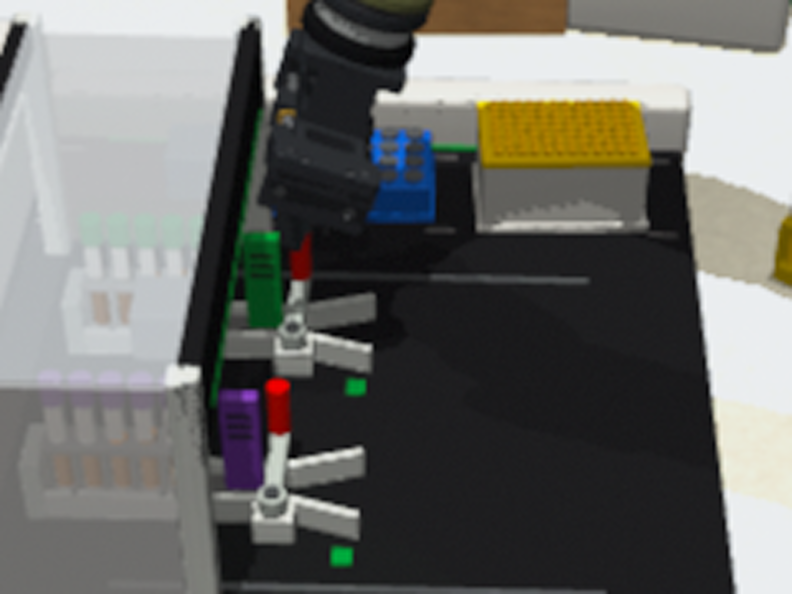

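Bar now looks parallel to the purple lane's closed latch. A tiny extra push to seat it, then release.

Call:
send_rows(
  series=[
    {"delta_pos": [0,-0.2,0.07],"turn": 0,"jaw": 1},
    {"delta_pos": [0,-0.35,0.13],"turn": 0,"jaw": 1},
    {"delta_pos": [0,-0.35,0.13],"turn": 0,"jaw": 1},
  ],
)

```text
clock: 31.18
tool_pos: [0.6759, -0.1859, 0.0638]
eef_rot: [0.725, -0.667, 0.07, -0.158]
contact_force: [-4.1, 0.9, 8.1]
opening: 0.143
```

Run:
```python
from h import *
p,q,s=st(); print(w2lane(p).round(4),p.round(4),s["opening"],s["contact_force"].round(1))
```

```text
[-0.0065 -0.0289] [ 0.6759 -0.1859  0.0638] 0.1432890117176955 [-4.1  0.9  8.1]
```

Call:
send_rows(
  series=[
    {"delta_pos": [0,0.1,0],"turn": 0,"jaw": 0.76},
    {"delta_pos": [0,0.1,0],"turn": 0,"jaw": 0.76},
    {"delta_pos": [0,0.1,-1],"turn": 0,"jaw": 0.76},
    {"delta_pos": [0,0.2,-2.5],"turn": 0,"jaw": 0.76},
    {"delta_pos": [0,1,-5],"turn": 0,"jaw": 0.76},
    {"delta_pos": [0,3,-8],"turn": 0,"jaw": 0.76},
    {"delta_pos": [0,6,-10],"turn": 0,"jaw": 0.76},
    {"delta_pos": [0,8,-12],"turn": 0,"jaw": 0.76},
  ],
)

```text
clock: 31.85
tool_pos: [0.5605, -0.2083, 0.1521]
eef_rot: [0.724, -0.668, 0.071, -0.157]
contact_force: [-1.0, -0.7, 0.1]
opening: 0.236
```

Call:
send_rows(
  series=[
    {"delta_pos": [0,1,-2],"turn": 0,"jaw": 0.76},
    {"delta_pos": [0,1,-2],"turn": 0,"jaw": 0.76},
    {"delta_pos": [0,1,-2],"turn": 0,"jaw": 0.76},
    {"delta_pos": [0,1,-2],"turn": 0,"jaw": 0.76},
  ],
)

```text
clock: 32.18
tool_pos: [0.5487, -0.2103, 0.1665]
eef_rot: [0.725, -0.667, 0.071, -0.158]
contact_force: [0.1, 0.7, -0.2]
opening: 0.238
```

Run:
```python
from h import *
w=P("wrist"); im=vision.snapshot("wrist"); cv2.imwrite("pics/w24.png",im); np.savez("w24.npz",K=w[0],T=w[1])
im=vision.snapshot("side"); cv2.imwrite("pics/s24.png",cv2.resize(im[150:270,180:340],None,fx=5,fy=5,interpolation=2))
p,q,s=st(); print(w2lane(p).round(4),p.round(4),s["opening"],s["contact_force"].round(1))
```

```text
[-0.1351 -0.0426] [ 0.5487 -0.2097  0.1657] 0.2388583614394876 [-0.5  0.8 -0.6]
```

View pics/w24.png

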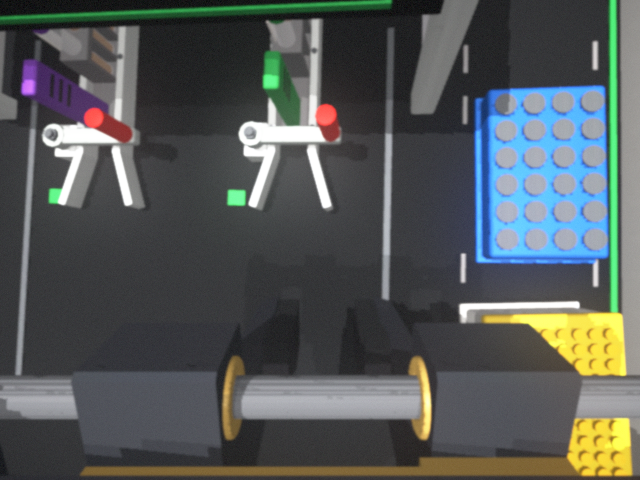

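View pics/s24.png

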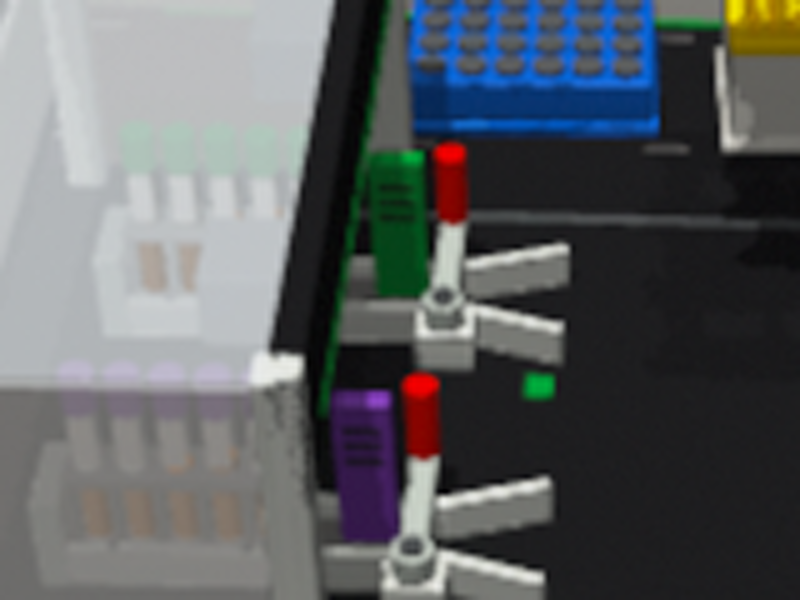

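Run:
```python
from h import *
f=np.load("w24.npz");w=(f["K"],f["T"]);im=cv2.imread("pics/w24.png")
cv2.imwrite("pics/w24a.png",cv2.resize(im[40:220,20:360],None,fx=2.3,fy=2.3,interpolation=2))
g=lambda uv,z:w2lane(onz(uv,z+.0135,*w))*1000
for n,pv,kn in (("B",(52,134),(94,118)),("A",(250,132),(327,116))):
    a,b=g(pv,.034),g(kn,.07); d=b-a; print(n,a.round(1),b.round(1),np.hypot(*d).round(1),"theta",np.arctan2(-d[0],-d[1]).round(3))
print("tab top",g((271,88),.09).round(1), "tab top B",g((29,95),.09).round(1))
```

```text
B [-19.9 191.6] [-21.3 130.2] 61.5 theta 0.023
A [-20.7  30.7] [-23.  -31.2] 61.9 theta 0.037
tab top [-12.5   1.1] tab top B [-12.8 161.6]
```

View pics/w24a.png

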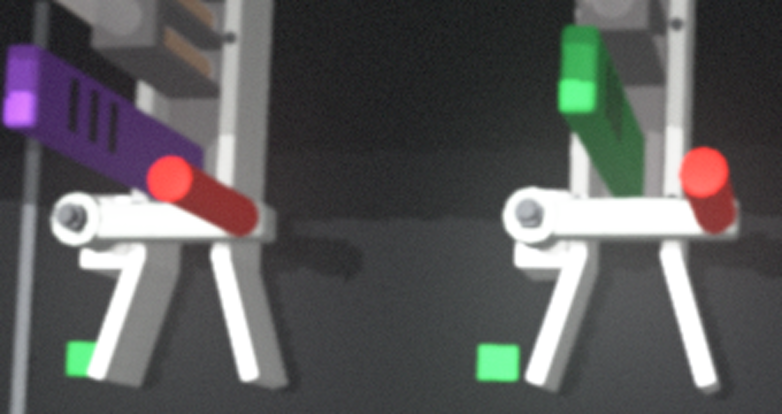

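The latch measures 0.037 rad, and the closed purple reference measures 0.023. The tab rear edges match too (-12.5 mm against -12.8 mm). The gripper is clear, so I'm handing in.

Run:
```python
from plant import order
print(order.finish_job())
```

```text
the job is handed in; nothing more can be done
None
```

The green-capped rack is home against the stop in the empty lane and its latch is closed behind it. I handed the job in at about 32 s of the 72 s allowed; the hand-in reported no verdict.

**What I did**
- I gripped the tab, turned the rack into line with the lane, slid it part-way in and let go before the fascia.
- The moves can't tilt the tool directly, so I got a lean of about 21° by pushing the arm against its reach limits. I then pushed the rack home with closed fingers until the wrist felt 10 N and nothing moved further.
- I gripped the red knob, swung the latch round its arc and pressed it lightly against its limit. Then I released it and backed away.

**Last checks**
- **Rack:** in the last wrist picture its tab's rear edge is at -12.5 mm along the lane, against -12.8 mm for the purple rack, which is home. That is about 1 mm across from the centre line. It stands upright.
- **Latch:** it reads 0.037 rad, against 0.023 rad for the closed purple latch, measured the same way.
- **Clear of everything:** the wrist force is about 0, and the other labware looks undisturbed in the pictures.

**What went wrong or disagreed**
- The first lean left the elbow on a wrong branch with two joints at their limits, so I had to unwind it.
- The lean stayed below the suggested 30–50° because joint 6 reached its limit. I pushed from behind the tab with the gripper held lower, and saw no sign of touching the bridge.
- The pads sat about 8 mm further back than I expected, so the first push stopped 14 mm short. For the same reason the first knob grip was off centre. I corrected both.

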